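# Load the counter coffee grinder and hold its lid at the pulse position

### The job

Stand the steel grinding cup upright in the well of the coffee grinder and let go of it, then put the lid on, its two lugs through the collar's two notches, and twist it clockwise (seen from above), against its spring, until its pointer ticks stand in the orange bands, halfway to the lock. Never turn it on into the lock at the red lines, and do not push the other goods about. Finish while still gripping the lid and holding it there: let go, and the spring would turn it back.

Things in the scene. Friction and masses are not known exactly. Their poses are not given: they have to be found in the camera images.
- grinder: Coffee grinder fixed to the counter: dark round base (132 mm dia.), aluminium collar of 120 mm outside dia., flat top 115 mm up. Origin: centre of its underside; z up. Opening 92 mm dia. in a 6 mm thick inward lip with two notches at its own +x and -x, 34 deg wide, reaching 54 mm from the axis, into a channel under the lip (same radius). Half a turn is the same.
- well (a point): Centre of the floor of the grinder's round well for the cup, on the grinder's axis, 75 mm above the counter. The well is 59 mm in inside diameter with a 4 mm wall and its mouth is 111 mm above the counter. The home cup stands 20 mm above the collar's top.
- notch (a point): Point on the collar's top (115 mm up) at the grinder's +x, 57 mm from the axis, on the blue line behind one notch: entry, lid turn 0. The same at -x.
- orange_band (a point): Centre of one orange band on the collar's top, 57 mm from the axis, 0.60 rad clockwise of the blue line: the pulse position, halfway. The band runs from 0.48 to 0.72 rad. A red line at 1.05 rad marks the lock. Both are repeated half a turn round.
- cup: Loose open cup of steel, 54 mm outside diameter, 60 mm tall, wall 3 mm, chamfered foot, about 0.12 kg. Origin: centre of its underside, z along its axis to the mouth. It starts upright on the counter. Home in the well its underside is 75 mm above the counter.
- lid: Loose cream lid, about 0.18 kg, upright. Origin: centre of the skirt's underside, z up. Skirt 87 mm dia., 0 to 18 mm; lugs at its own +x and -x, 20 mm wide, to 50.5 mm from the axis, 4 to 10 mm up; flange 104 mm dia., 18 to 22 mm, with black pointer ticks at +x and -x; dome to 50 mm. Seated, flange on collar, origin 97 mm above the counter; enters within 5 deg and 2 mm; half a turn is the same.
- lid_bar (a point): Centre of the black grip bar on the lid's dome, on the lid's axis, 65 mm above the lid's origin. The bar lies along the lid's x: 52 mm long, 14 mm thick (along y), from 50 mm (flat dome top, 72 mm dia.) to 80 mm above the lid's origin. Grip it across its thickness from above. It turns with the lid.
- switch (a joint): Turn (rad) of the sprung ring in the channel, pushed clockwise by the lid's lugs: 0 at rest. The lugs meet it when the lid has turned about 0.15 from entry, then it reads the lid's turn minus 0.15. Orange band: 0.33 to 0.57, centre 0.45; lock click 0.82. Spring torque 0.09 N m at 0, 0.22 at 0.45, 0.34 at 0.82; it turns a released lid back.
- tin: Tin with a yellow label, 68 mm in diameter, 85 mm tall, bystander; origin: centre of its underside.
- jar: Green jar with a red cap, 66 mm in diameter, 95 mm tall, bystander; origin: centre of its underside.
- carton: Cardboard carton 55 x 75 x 70 mm, bystander; origin: centre of its underside.
Mind the look-alikes: they are no part of the job. What is shaped like the cup but green or pink is not meant.

How it is judged:
By the outcome, as a careful person would: the job done as asked, in the order asked, and still so for the second after the job is handed in, while the arm keeps its last pose, push and grip.
It also fails if it takes over 66 s, if anything falls off the work surface, if the arm or the gripper's body presses on something with over 40 N, if the wrist force passes 120 N, or if a joint passes its speed limit or range.

### The arm

A 6-joint arm with a two-finger parallel gripper is mounted at the origin on the work surface. World frame = base frame: x ahead of the robot, y to its left, z up, the work surface at z = 0. Lengths are in m, angles in rad, forces in N, time in s.
With the tool pointing down it reaches from about 0.4 to 0.825 m from the base axis. Payload 7 kg.
Tool frame: the origin (TCP) lies on the front face of the gripper's body, between the roots of the fingers; the fingertips stand 73 mm ahead of it and the grasp point (between the pads) lies 54 mm ahead of it; z points along the fingers, x is the direction in which the jaws open and shut, and the axes are right-handed (so a half turn about z gives the same grasp; the last joint's range is limited). The gripper opens to 85 mm and grips with 20 to 120 N. Pads are 22 mm wide; open, the fingers measure 114 mm over their backs; the gripper's body (76 mm by 85 mm) begins 54 mm behind the grasp point. The pads swing forward as they close: fully open they stand 13 mm farther back than shut.
Start: joints at [-0.958, 0.359, 0.012, 0, -1.224, -0.288], TCP at [0.215, -0.64, 0.304] pointing down, gripper open.
Joint ranges: [-3.07, 3.07], [-1.43, 2.12], [-1.02, 1.25], [-3.03, 1.67], [-3.05, -0], [-3.03, 3.03]. Speed limits (rad/s): [2.39, 2.39, 3.01, 3.14, 3.14, 3.14].

### API

Orientations are given as a rotation vector (axis times angle).
In Python, from rig import get_state, snapshot, get_calibration, finish_job gives the robot as it stands.
- The arm moves only by the tool jog_arm, never from a script. Its argument "plan" is a list of rows, each a list of 3 entries, a list of its own where there are three numbers: the shift along the tool's x, y, z in mm, then the turn, a rotation vector about the tool's x, y, z in rad, then the opening, from -1 (shut) to 1 (fully open), so that 0 is half open. In form: [[[x, y, z], [ax, ay, az], gripper], ...]. A call has 1 to 8 rows; each row shifts and turns the commanded pose from where the row before left it, along the tool's axes as they then stand; what a row does not reach is not made up. A row lasts 1/12 s, in which the tool goes at most 41.7 mm and 7.16 degrees, less where a joint would pass 70% of its speed; a pose out of reach is approached as far as the arm can. A call with a gripper value outside its range is refused whole. The fingers move at their own pace and stop on an object; "grip_force" is the grip in N (left out, the last holds). Time passes only in rows, so rows that do not move let the fingers close. It gives the time, the measured TCP pose, the force and the opening at its end, in the units of the state.
- get_state(): the state, without advancing time (a new reading comes with each control period).
- snapshot(name): name is "scene" or "side" or "wrist"; returns the picture (384x512x3 uint8, red, green, blue); there is no depth.
- get_calibration(name): a dict with "fov_y" (degrees; the focal length in pixels is half the picture's height over the tangent of half this angle, whatever the lens; pixels are square), "cx", "cy" (the principal point, pixels), "T" (4x4, takes a point from camera to world coordinates); the wrist camera has in their place "tool_from_camera" (4x4, takes a point from camera to tool coordinates, whose origin is the TCP and whose axes are the tool frame's). Camera axes: x right, y down, z forward; pixel columns grow to the right and rows downward; lengths in m; the calibration is good to about 2 mm. A picture is of the moment at which its call begins: read the wrist's pose just before it. get_calibration takes no time and is no camera call.
- finish_job(): hands the job in, once; it reports no verdict.
The state is a dict: "time_s": time; "qpos": joint angles; "joint_velocities": joint speeds; "tau": joint torques, N m; "ee_pos": TCP position; "tcp_rot": TCP orientation; "contact_force": force on the tool from outside, world axes, zero at the start; "wrist_torque": the same for the moment, N m; "grip_width": finger opening in m.
Only numpy, scipy, OpenCV 4.12 (cv2) and the standard library are available. Lean on these libraries where they do the work, as an engineer would, in place of code of your own. Each camera call takes 0.05 s, during which the arm holds its last target.

## Working session

There is one attempt and no reset: what is moved stays moved. The work goes in short steps, Python scripts to look and compute and a tool call to move; the robot and the scene stay as the last step left them, time stands still between calls to the robot, and variables do not carry over. Pictures are saved under pics/ and viewed, and the job is handed in when it is done.

Besides the shell and the picture viewer there is one more tool, called after "Call:" by a JSON object that holds its "name" and its "arguments", one argument or row to a line. jog_arm: Moves the arm, as the interface text tells. Its arguments: {"type":"object","properties":{"plan":{"type":"array"},"grip_force":{"type":"number"}},"required":["plan"]}

```bash
mkdir -p pics; ls; python3 - <<'E'
from rig import *
import cv2, numpy as np
np.set_printoptions(precision=4,suppress=True)
print(get_state())
for n in ["scene","side","wrist"]:
    im=snapshot(n); cv2.imwrite(f"pics/a_{n}.png",im[:,:,::-1]); print(n,get_calibration(n))
E
```

```text
pics
{'time_s': 0.0, 'qpos': array([-0.9579,  0.3594,  0.011 , -0.0004, -1.2241, -0.2881]), 'joint_velocities': array([-0.0001, -0.    , -0.0002,  0.0003, -0.0004, -0.001 ]), 'tau': array([ -0.0012, -58.3316,  29.342 ,   6.9365,  -0.0061,   0.    ]), 'ee_pos': array([ 0.2153, -0.6394,  0.3029]), 'tcp_rot': array([-1.8323, -2.5501, -0.0014]), 'contact_force': array([0.6471, 0.4506, 0.4998]), 'wrist_torque': array([-0.0002, -0.0109, -0.0091]), 'grip_width': 0.08526541622906346}
scene {'fov_y': 56.71268028234545, 'cx': 254.2954483350612, 'cy': 187.56255268750456, 'T': array([[ 0.8124,  0.326 , -0.4834,  1.0356],
       [ 0.583 , -0.4596,  0.67  , -0.6433],
       [-0.0038, -0.8261, -0.5635,  0.6385],
       [ 0.    ,  0.    ,  0.    ,  1.    ]])}
side {'fov_y': 55.98326827890138, 'cx': 260.53652846329044, 'cy': 185.80887982553352, 'T': array([[-0.9697, -0.1598,  0.1849,  0.396 ],
       [-0.2441,  0.5974, -0.7639,  0.6873],
       [ 0.0116, -0.7859, -0.6183,  0.6894],
       [ 0.    ,  0.    ,  0.    ,  1.    ]])}
wrist {'fov_y': 66.18717651542306, 'cx': 254.82579569184034, 'cy': 191.29440307013124, 'tool_from_camera': array([[ 1.    ,  0.0007, -0.0012,  0.0009],
       [-0.0003,  0.9488,  0.3159, -0.0812],
       [ 0.0014, -0.3159,  0.9488, -0.0697],
       [ 0.    ,  0.    ,  0.    ,  1.    ]])}
```

View pics/a_scene.png

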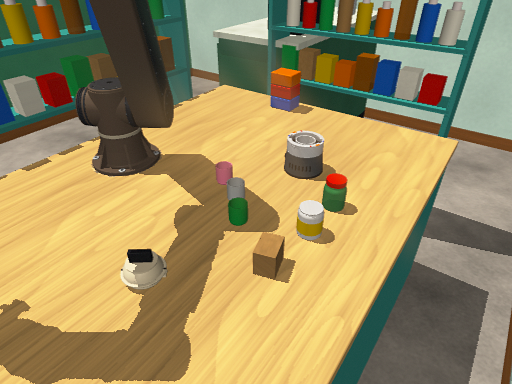

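View pics/a_side.png

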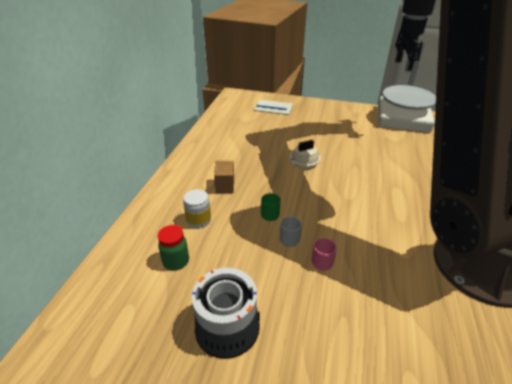

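View pics/a_wrist.png

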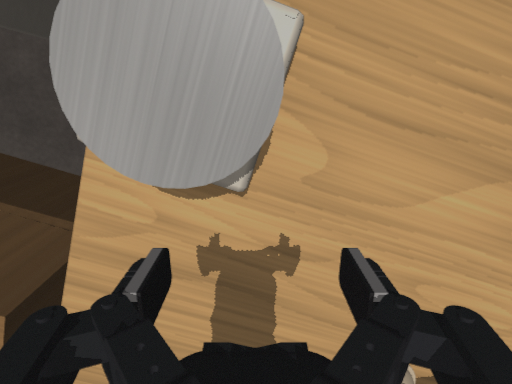

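Scene: cup-like things are pink (224,173), grey (236,190) and green (238,211). Side: pink (324,254), grey (291,231), green (271,207). The grey one fits "steel". The lid is at scene (144,268), the grinder at (304,155). I'll confirm these in enlarged crops.

```bash
cat > h.py <<'E'
from rig import *
import cv2, numpy as np
from scipy.spatial.transform import Rotation as R
np.set_printoptions(precision=4,suppress=True)
def cam(n,st=None):
    c=get_calibration(n); f=192/np.tan(np.radians(c['fov_y']/2))
    K=np.array([[f,0,c['cx']],[0,f,c['cy']],[0,0,1]])
    if n=='wrist':
        st=st or get_state(); T=np.eye(4); T[:3,:3]=R.from_rotvec(st['tcp_rot']).as_matrix(); T[:3,3]=st['ee_pos']
        T=T@c['tool_from_camera']
    else: T=c['T']
    return K,T
def onz(C,uv,z):
    K,T=C; uv=np.atleast_2d(uv).astype(float)
    d=np.c_[uv,np.ones(len(uv))]@np.linalg.inv(K).T@T[:3,:3].T
    return T[:3,3]+d*((z-T[2,3])/d[:,2])[:,None]
def proj(C,P):
    K,T=C; p=(np.atleast_2d(P)-T[:3,3])@T[:3,:3]; q=p@K.T; return q[:,:2]/q[:,2:]
def tri(obs):
    A=np.zeros((3,3));b=np.zeros(3)
    for (K,T),uv in obs:
        d=T[:3,:3]@np.linalg.inv(K)@np.r_[uv,1]; d/=np.linalg.norm(d); M=np.eye(3)-np.outer(d,d); A+=M;b+=M@T[:3,3]
    return np.linalg.solve(A,b)
def crop(src,dst,x0,y0,x1,y1,s):
    im=cv2.imread(src)[y0:y1,x0:x1]; cv2.imwrite(dst,cv2.resize(im,None,fx=s,fy=s,interpolation=cv2.INTER_CUBIC))
E
python3 - <<'E'
from h import *
crop('pics/a_scene.png','pics/c1.png',200,120,340,225,5.5)
crop('pics/a_side.png','pics/c2.png',180,190,350,360,3.5)
crop('pics/a_scene.png','pics/c3.png',110,235,180,300,8)
crop('pics/a_side.png','pics/c4.png',280,130,330,175,10)
E
```

```text
(no output)
```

View pics/c1.png

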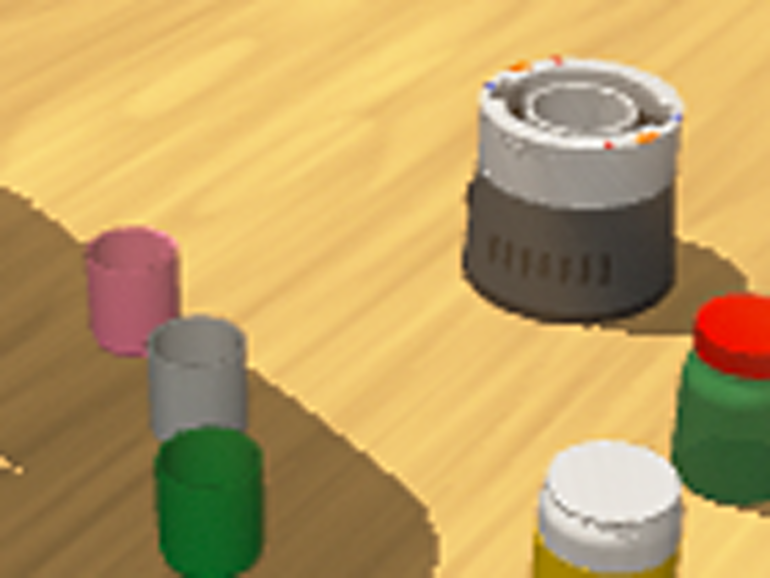

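View pics/c2.png

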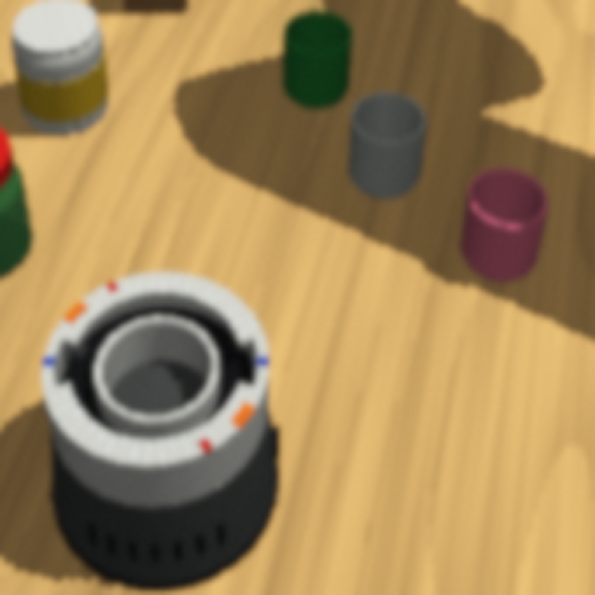

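View pics/c3.png

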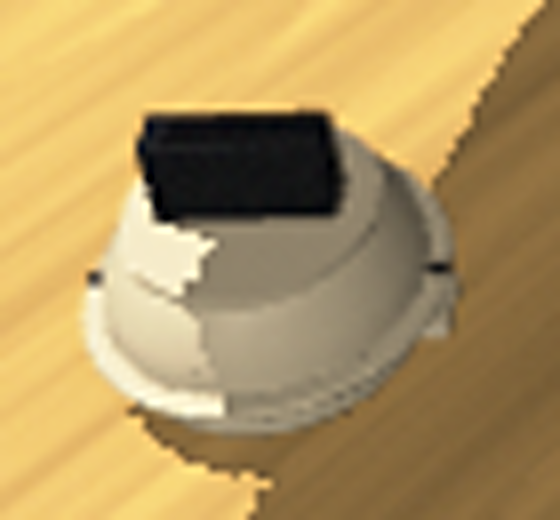

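View pics/c4.png

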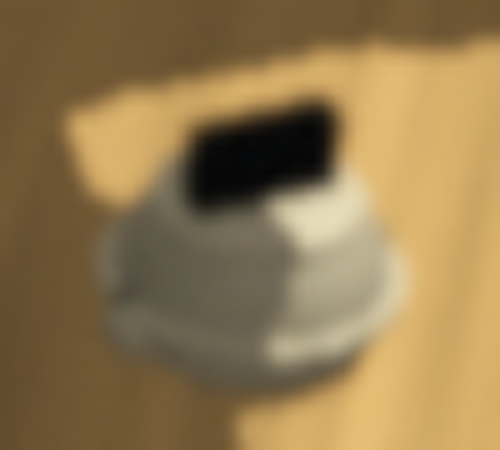

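```bash
python3 - <<'E'
from h import *
S=cam('scene');D=cam('side')
b=onz(S,[[288.9,135.6],[322.9,141.5]],.115);print('grinder scene',b,b.mean(0),np.linalg.norm(b[0]-b[1]))
b2=onz(D,[[194,293.1],[254.9,293.1]],.115);print('grinder side',b2,b2.mean(0),np.linalg.norm(b2[0]-b2[1]))
print('cup',onz(S,[236,182.2],.06),onz(D,[290.9,224.9],.06))
print('tri',tri([(S,(236,182.2)),(D,(290.9,224.9))]))
print('pink',onz(S,[224.3,165.7],.06),onz(D,[324.6,246],.06))
print('green',onz(S,[238.4,204],.06),onz(D,[270.8,199.5],.06))
l=onz(S,[[121.9,269.75],[164.6,268.4]],.022);print('lid',l,l.mean(0),np.linalg.norm(l[0]-l[1]))
# bar top corners scene
q=np.array([[145,117],[327,113],[340,205],[160,213]])/8+[110,235]
print(onz(S,q,.08))
q=np.array([[190,128],[330,102]])/10+[280,130]
print(onz(D,q,.08))
for n,a in (('tin',(310,206)),('jar',(336,181))): print(n,onz(S,a,.085 if n=='tin' else .095))
E
```

```text
grinder scene [[0.5018 0.2943 0.115 ]
 [0.6133 0.3206 0.115 ]] [0.5575 0.3074 0.115 ] 0.11454962714957474
grinder side [[0.6086 0.323  0.115 ]
 [0.4988 0.2944 0.115 ]] [0.5537 0.3087 0.115 ] 0.11341133213485839
cup [[0.479  0.0361 0.06  ]] [[0.4731 0.0422 0.06  ]]
tri [0.4745 0.0398 0.0568]
pink [[0.39   0.0894 0.06  ]] [[0.3844 0.0911 0.06  ]]
green [[ 0.5503 -0.0445  0.06  ]] [[ 0.543  -0.0398  0.06  ]]
lid [[ 0.454  -0.3594  0.022 ]
 [ 0.531  -0.2994  0.022 ]] [ 0.4925 -0.3294  0.022 ] 0.09761155759288619
[[ 0.4705 -0.3405  0.08  ]
 [ 0.5106 -0.31    0.08  ]
 [ 0.5406 -0.3315  0.08  ]
 [ 0.5036 -0.3614  0.08  ]]
[[ 0.5132 -0.3152  0.08  ]
 [ 0.4717 -0.3432  0.08  ]]
tin [[0.7262 0.0292 0.085 ]]
jar [[0.7359 0.1607 0.095 ]]
```

```bash
cat >> h.py <<'E'
def jaw(st): 
    m=R.from_rotvec(st['tcp_rot']).as_matrix(); return np.arctan2(m[1,0],m[0,0])
def go(pos,jawt=None,st=None):
    st=st or get_state(); m=R.from_rotvec(st['tcp_rot']).as_matrix()
    d=m.T@(np.array(pos)-st['ee_pos'])*1000
    n=np.ceil(np.linalg.norm(d)/41); 
    print('t',st['time_s'],'pos',st['ee_pos'],'z',m[:,2],'jaw',jaw(st)); print('tool shift mm',d,'rows>=',n,'each',d/max(n,1))
    # turn to vertical + jaw
    a=jaw(st) if jawt is None else jawt
    w=np.array([[np.cos(a),np.sin(a),0],[np.sin(a),-np.cos(a),0],[0,0,-1]])
    t=R.from_matrix(m.T@w).as_rotvec(); print('tool turn',t)
E
python3 - <<'E'
from h import *
go([.491,-.327,.28])
E
```

```text
t 0.15 pos [ 0.2153 -0.6394  0.3032] z [-0.0006  0.0012 -1.    ] jaw 1.895501346999267
tool shift mm [208.1277 360.9969  23.3898] rows>= 11.0 each [18.9207 32.8179  2.1263]
tool turn [-0.0002 -0.0013  0.    ]
```

Call:
{"name": "jog_arm", "arguments": {
  "plan": [
    [[10,18,1],[0,0,0],1],
    [[19,33,2],[0,0,0],1],
    [[19,33,2],[0,0,0],1],
    [[19,33,2],[0,0,0],1],
    [[19,33,2],[0,0,0],1],
    [[19,33,2],[0,0,0],1],
    [[19,33,2],[0,0,0],1],
    [[19,33,2],[0,0,0],1]
  ],
  "grip_force": 40
}}

```text
time_s: 0.82
ee_pos: [0.4065, -0.4231, 0.2888]
tcp_rot: [-1.833, -2.551, -0.0]
contact_force: [0.6, 0.3, -0.6]
grip_width: 0.0856
```

Call:
{"name": "jog_arm", "arguments": {
  "plan": [
    [[19,33,2],[0,0,0],1],
    [[19,33,2],[0,0,0],1],
    [[17,30,2],[0,0,0],1],
    [[10,17,2],[0,0,0],1],
    [[0,0,0],[0,0,0],1],
    [[0,0,0],[0,0,0],1]
  ]
}}

```text
time_s: 1.32
ee_pos: [0.4927, -0.3259, 0.2804]
tcp_rot: [-1.83, -2.553, 0.0]
contact_force: [-1.0, -0.2, 0.1]
grip_width: 0.0852
```

```bash
python3 - <<'E'
from h import *
st=get_state(); im=snapshot('wrist'); cv2.imwrite('pics/w1.png',im[:,:,::-1]); np.save('w1.npy',st,allow_pickle=True)
print(st['ee_pos'],st['tcp_rot'],st['joint_velocities'])
cv2.imwrite('pics/w1b.png',cv2.resize(im[:,:,::-1],None,fx=1.5,fy=1.5))
go([.475,.04,.28])
E
```

```text
[ 0.4927 -0.3259  0.2804] [-1.8296 -2.5528  0.0003] [-0.0348 -0.0076 -0.0044  0.0031 -0.0035  0.0101]
t 1.3667 pos [ 0.4921 -0.3267  0.2806] z [-0.0007  0.0002 -1.    ] jaw 1.8967108282997982
tool shift mm [352.8429 101.1699   0.6897] rows>= 9.0 each [39.2048 11.2411  0.0766]
tool turn [-0.0006 -0.0004  0.    ]
```

View pics/w1b.png

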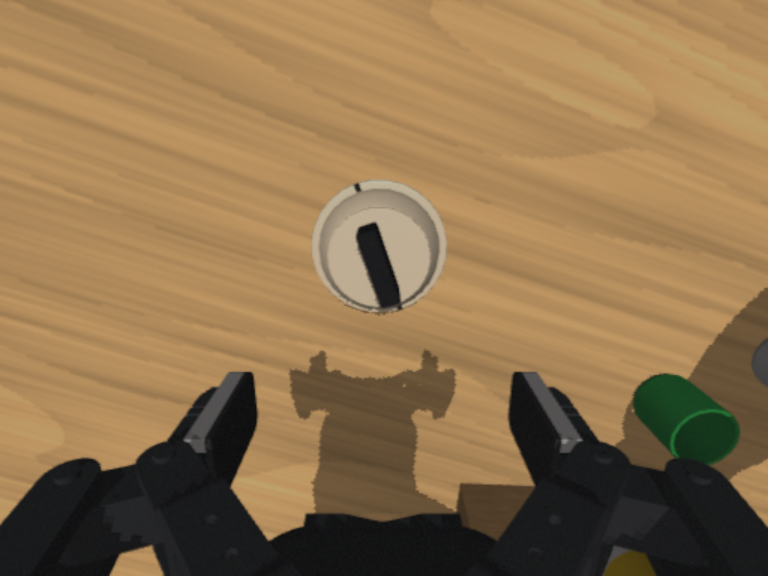

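```bash
python3 - <<'E'
from h import *
crop('pics/w1.png','pics/w1c.png',200,112,305,217,5.7)
E
```

```text
(no output)
```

View pics/w1c.png

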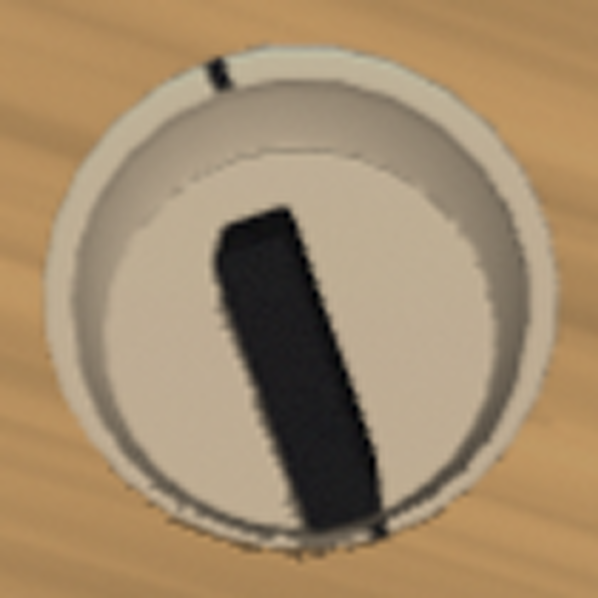

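Call:
{"name": "jog_arm", "arguments": {
  "plan": [
    [[20,6,0],[0,0,0],1],
    [[39,11,0],[0,0,0],1],
    [[39,11,0],[0,0,0],1],
    [[39,11,0],[0,0,0],1],
    [[39,11,0],[0,0,0],1],
    [[39,11,0],[0,0,0],1],
    [[39,11,0],[0,0,0],1],
    [[39,11,0],[0,0,0],1]
  ]
}}

```text
time_s: 2.03
ee_pos: [0.4765, -0.0222, 0.2813]
tcp_rot: [1.835, 2.549, 0.001]
contact_force: [1.2, 0.3, 0.4]
grip_width: 0.0855
```

Call:
{"name": "jog_arm", "arguments": {
  "plan": [
    [[39,11,0],[0,0,0],1],
    [[21,7,0],[0,0,0],1],
    [[0,0,0],[0,0,0],1],
    [[0,0,0],[0,0,0],1]
  ]
}}

```text
time_s: 2.37
ee_pos: [0.475, 0.04, 0.2811]
tcp_rot: [1.831, 2.553, 0.0]
contact_force: [0.3, -0.9, 0.8]
grip_width: 0.0856
```

```bash
python3 - <<'E'
from h import *
st=get_state(); im=snapshot('wrist'); cv2.imwrite('pics/w2.png',im[:,:,::-1]); np.save('w2.npy',st,allow_pickle=True)
print(st['ee_pos'],st['tcp_rot'],st['joint_velocities'])
cv2.imwrite('pics/w2b.png',cv2.resize(im[:,:,::-1],None,fx=1.5,fy=1.5))
E
```

```text
[0.475  0.04   0.2811] [1.8311 2.5526 0.0004] [-0.036   0.0032 -0.0061  0.0015 -0.003   0.0109]
```

View pics/w2b.png

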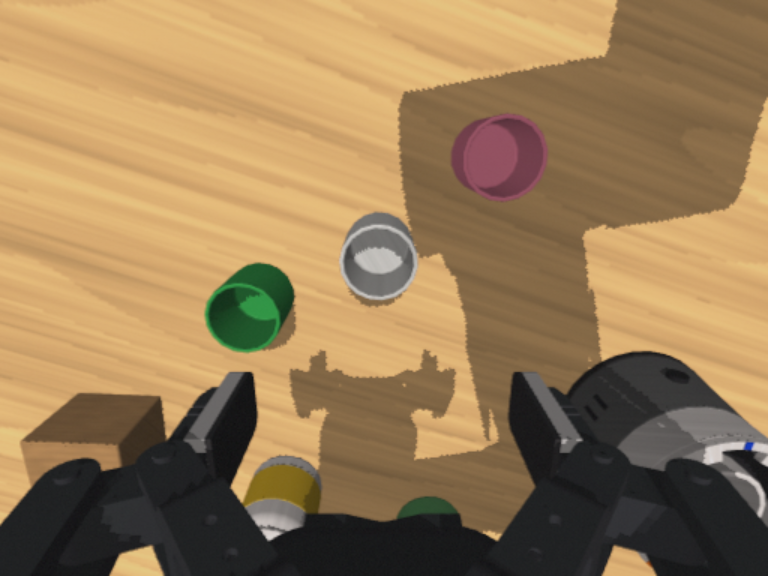

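```bash
python3 - <<'E'
from h import *
st=np.load('w1.npy',allow_pickle=True).item(); C=cam('wrist',st)
f=lambda p:np.array(p)/5.7+[200,112]
print('dome',onz(C,f([300,341]),.05),'flange',onz(C,f([301,299]),.022))
t=onz(C,f([[219,74],[381,532]]),.022);print('ticks',t,t.mean(0),np.linalg.norm(t[0]-t[1]),np.arctan2(*(t[0]-t[1])[[1,0]]))
b=onz(C,f([[222,260],[300,238],[383,517],[313,532]]),.08);print('bar',b,b.mean(0),np.linalg.norm(b[0]-b[1]),np.linalg.norm(b[1]-b[2]),np.arctan2(*(b[1]-b[2])[[1,0]]),np.arctan2(*(b[0]-b[3])[[1,0]]))
st=np.load('w2.npy',allow_pickle=True).item(); C=cam('wrist',st)
print('cup',onz(C,np.array([379.5,262])/1.5,.06), 'dia',onz(C,np.array([[342,262],[417,262]])/1.5,.06))
print('pink',onz(C,np.array([505,158])/1.5,.06),'green',onz(C,np.array([243,317])/1.5,.06))
# finger tip model
for z in (.05,.06,.073): print(z,proj(C,[st['ee_pos']+R.from_rotvec(st['tcp_rot']).apply([sx*.0426,sy*.011,z]) for sx in(-1,1) for sy in (-1,1)])*1.5)
E
```

```text
dome [[ 0.4904 -0.3285  0.05  ]] flange [[ 0.4891 -0.3289  0.022 ]]
ticks [[ 0.4524 -0.3579  0.022 ]
 [ 0.531  -0.2971  0.022 ]] [ 0.4917 -0.3275  0.022 ] 0.09933664591114796 -2.4835622995969504
bar [[ 0.4741 -0.3472  0.08  ]
 [ 0.4665 -0.3363  0.08  ]
 [ 0.5079 -0.3073  0.08  ]
 [ 0.5143 -0.3178  0.08  ]] [ 0.4907 -0.3271  0.08  ] 0.013257685856577623 0.05046170777020409 -2.5301602588815726 -2.511235307480104
cup [[0.4733 0.038  0.06  ]] dia [[0.4815 0.0138 0.06  ]
 [0.4651 0.0622 0.06  ]]
pink [[0.3834 0.0914 0.06  ]] green [[ 0.5427 -0.0409  0.06  ]]
0.05 [[241.2187 380.6706]
 [248.0643 440.7281]
 [518.5832 380.9388]
 [511.9206 441.0266]]
0.06 [[250.4702 364.9412]
 [256.4668 421.9736]
 [509.7142 365.1808]
 [503.8722 422.2407]]
0.073 [[260.8319 347.3242]
 [265.9414 400.8258]
 [499.7818 347.5334]
 [494.7976 401.0596]]
```

The steel cup is at (379,262) in the enlarged wrist view. Pink (505,158) and green (243,317) are the look-alikes. Rim diameter measures about 51 mm, which matches. Descending on it.

Call:
{"name": "jog_arm", "arguments": {
  "plan": [
    [[-1,-2,20],[0,0,0],1],
    [[0,0,35],[0,0,0],1],
    [[0,0,35],[0,0,0],1],
    [[0,0,35],[0,0,0],1],
    [[0,0,30],[0,0,0],1],
    [[0,0,17],[0,0,0],1],
    [[0,0,0],[0,0,0],1],
    [[0,0,0],[0,0,0],1]
  ]
}}

```text
time_s: 3.08
ee_pos: [0.4734, 0.0366, 0.1085]
tcp_rot: [-1.835, -2.549, 0.004]
contact_force: [0.2, 0.1, 0.0]
grip_width: 0.0855
```

```bash
python3 - <<'E'
from h import *
go([.4735,.0385,.109])
im=snapshot('wrist'); cv2.imwrite('pics/w3.png',cv2.resize(im[:,:,::-1],None,fx=1.5,fy=1.5))
E
```

```text
t 3.0833 pos [0.4734 0.0366 0.1085] z [-0.0021 -0.0014 -1.    ] jaw 1.8937665757149655
tool shift mm [ 1.7116  0.7249 -0.4932] rows>= 1.0 each [ 1.7116  0.7249 -0.4932]
tool turn [-0.0025  0.0006 -0.    ]
```

View pics/w3.png

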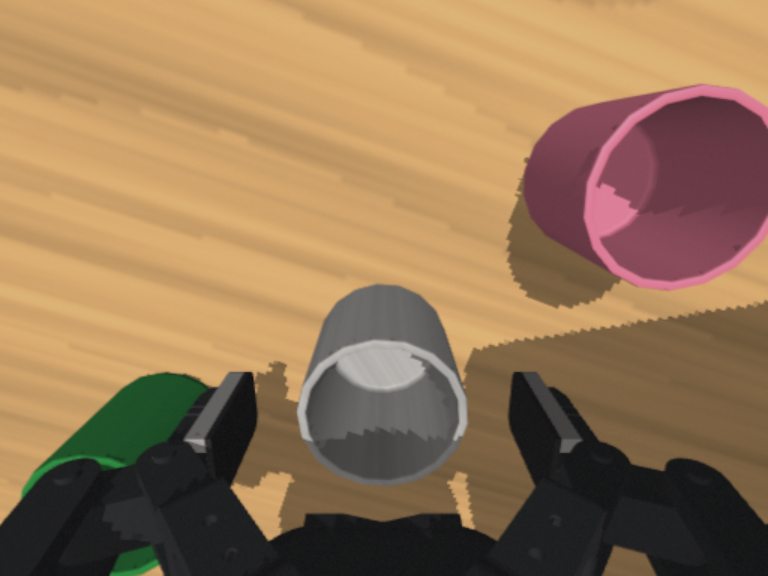

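```bash
python3 - <<'E'
from h import *
p=onz(cam('wrist'),np.array([[383,411.5],[299,411],[467,411]])/1.5,.06);print(p); go([p[0,0],p[0,1],.109])
E
```

```text
[[0.4735 0.0381 0.06  ]
 [0.4818 0.013  0.06  ]
 [0.4649 0.063  0.06  ]]
t 3.1333 pos [0.4741 0.0373 0.1096] z [ 0.0002 -0.0003 -1.    ] jaw 1.8943251583361314
tool shift mm [ 0.9609 -0.3233  0.5662] rows>= 1.0 each [ 0.9609 -0.3233  0.5662]
tool turn [0.0001 0.0003 0.    ]
```

Aligned to about 1 mm. Closing.

Call:
{"name": "jog_arm", "arguments": {
  "plan": [
    [[1,0,0],[0,0,0],0.5],
    [[0,0,0],[0,0,0],0.3],
    [[0,0,0],[0,0,0],0.2],
    [[0,0,0],[0,0,0],0.0],
    [[0,0,0],[0,0,0],-0.2],
    [[0,0,0],[0,0,0],-0.2],
    [[0,0,0],[0,0,0],-0.2]
  ],
  "grip_force": 40
}}

```text
time_s: 3.72
ee_pos: [0.474, 0.0393, 0.1106]
tcp_rot: [1.831, 2.551, 0.003]
contact_force: [-2.0, -1.3, 10.0]
grip_width: 0.0523
```

```bash
python3 - <<'E'
from h import *
s=get_state(); print(s['grip_width'],s['contact_force'])
im=snapshot('wrist'); cv2.imwrite('pics/w4.png',cv2.resize(im[:,:,::-1],None,fx=1.5,fy=1.5))
C=cam('wrist')
for z in (.06,.066,.073): print(z,proj(C,[s['ee_pos']+R.from_rotvec(s['tcp_rot']).apply([sx*.027,sy*.011,z]) for sx in(-1,1) for sy in (-1,1)])*1.5)
E
```

```text
0.052340063205614094 [-1.97   -1.2724 10.0378]
0.06 [[297.8026 364.9015]
 [301.6368 421.9456]
 [462.1278 365.059 ]
 [458.4557 422.1196]]
0.066 [[301.0108 356.4114]
 [304.5655 411.7725]
 [459.1371 356.5594]
 [455.7293 411.9362]]
0.073 [[304.4607 347.2815]
 [307.7261 400.7937]
 [455.9213 347.4197]
 [452.787  400.9465]]
```

View pics/w4.png

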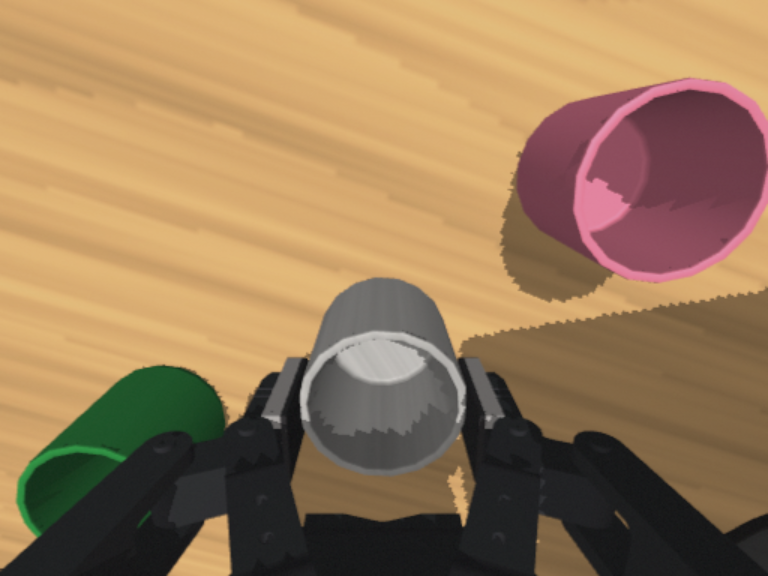

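Call:
{"name": "jog_arm", "arguments": {
  "plan": [
    [[0,0,-5],[0,0,0],-0.2],
    [[0,0,-20],[0,0,0],-0.2],
    [[0,0,-35],[0,0,0],-0.2],
    [[0,0,-38],[0,0,0],-0.2],
    [[0,0,-38],[0,0,0],-0.2],
    [[0,0,-35],[0,0,0],-0.2],
    [[0,0,-20],[0,0,0],-0.2],
    [[0,0,0],[0,0,0],-0.2]
  ]
}}

```text
time_s: 4.43
ee_pos: [0.4748, 0.0396, 0.3057]
tcp_rot: [1.829, 2.548, 0.013]
contact_force: [1.1, -0.4, -1.9]
grip_width: 0.0522
```

```bash
python3 - <<'E'
from h import *
s=get_state(); print(s['grip_width'],s['contact_force'])
go([.633,.334,.30],1.8955)
E
```

```text
0.052188118581826974 [ 1.1208 -0.4356 -1.9084]
t 4.4333 pos [0.4748 0.0396 0.3057] z [ 0.0089  0.0035 -1.    ] jaw 1.8964413288990072
tool shift mm [228.3001 243.9811   8.1523] rows>= 9.0 each [25.3667 27.109   0.9058]
tool turn [ 0.0095 -0.0004  0.0009]
```

Call:
{"name": "jog_arm", "arguments": {
  "plan": [
    [[12,13,0],[0,0,0],-0.2],
    [[26,27,0],[0,0,0],-0.2],
    [[26,27,0],[0,0,0],-0.2],
    [[26,27,0],[0,0,0],-0.2],
    [[26,27,0],[0,0,0],-0.2],
    [[26,27,0],[0,0,0],-0.2],
    [[26,27,0],[0,0,0],-0.2],
    [[26,28,2],[0,0,0],-0.2]
  ]
}}

```text
time_s: 5.1
ee_pos: [0.6039, 0.2897, 0.2971]
tcp_rot: [-1.832, -2.551, 0.001]
contact_force: [0.5, 0.6, 0.0]
grip_width: 0.0524
```

Call:
{"name": "jog_arm", "arguments": {
  "plan": [
    [[22,27,2],[0,0,0],-0.2],
    [[12,14,2],[0,0,0],-0.2],
    [[0,0,0],[0,0,0],-0.2],
    [[0,0,0],[0,0,0],-0.2],
    [[0,0,0],[0,0,0],-0.2]
  ]
}}

```text
time_s: 5.52
ee_pos: [0.6312, 0.333, 0.2927]
tcp_rot: [-1.832, -2.551, 0.003]
contact_force: [0.3, -0.3, -1.1]
grip_width: 0.0518
```

```bash
python3 - <<'E'
from h import *
s=get_state(); im=snapshot('wrist'); np.save('w5.npy',s,allow_pickle=True)
go([.633,.334,.30],1.8955)
cv2.imwrite('pics/w5.png',im[:,:,::-1]); cv2.imwrite('pics/w5b.png',cv2.resize(im[:,:,::-1],None,fx=1.5,fy=1.5))
E
```

```text
t 5.5667 pos [0.6312 0.3326 0.2934] z [-0.001  -0.0006 -1.    ] jaw 1.8954666222090666
tool shift mm [ 0.797   2.1507 -6.5898] rows>= 1.0 each [ 0.797   2.1507 -6.5898]
tool turn [-0.0011  0.0003 -0.    ]
```

View pics/w5b.png

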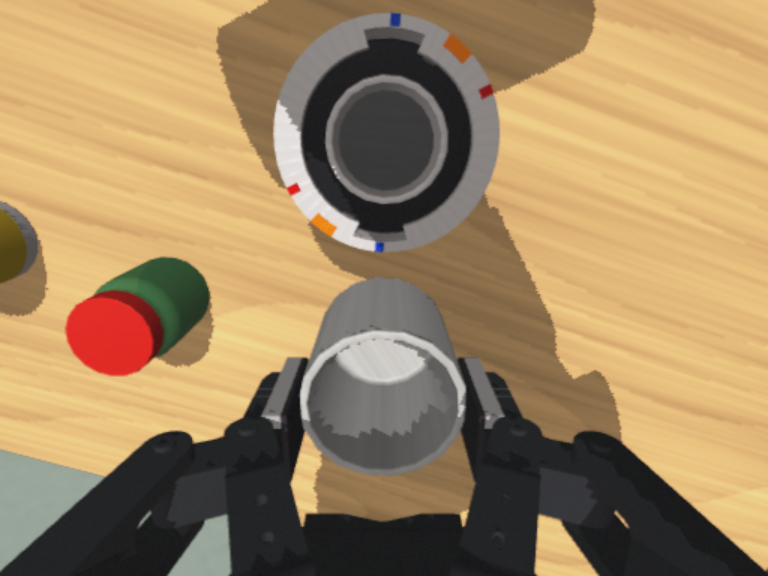

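```bash
python3 - <<'E'
from h import *
st=np.load('w5.npy',allow_pickle=True).item(); C=cam('wrist',st)
b=onz(C,np.array([[396,20],[379.5,247]])/1.5,.115);print('blue',b,b.mean(0),np.linalg.norm(b[0]-b[1]),np.arctan2(*(b[1]-b[0])[[1,0]]))
c=onz(C,np.array([[274,134],[499,133],[388,13],[385,252]])/1.5,.115);print('collar',c,c[:2].mean(0),c[2:].mean(0),np.linalg.norm(c[0]-c[1]))
print('well',onz(C,np.array([386.5,139])/1.5,.111))
o=onz(C,np.array([[457,48],[323,226]])/1.5,.115);print('orange',o,o.mean(0),np.linalg.norm(o[0]-o[1]),np.arctan2(*(o[1]-o[0])[[1,0]]))
r=onz(C,np.array([[486,91.5],[293.5,189]])/1.5,.115);print('red',np.linalg.norm(r[0]-r[1]),r.mean(0),np.arctan2(*(r[1]-r[0])[[1,0]]))
print('cup rim',onz(C,np.array([[383,402],[303,402],[465,402]])/1.5,st['ee_pos'][2]-.0506)-st['ee_pos'])
E
```

```text
blue [[0.4986 0.2959 0.115 ]
 [0.6094 0.3245 0.115 ]] [0.554  0.3102 0.115 ] 0.11445611421001685 0.2524451145458146
collar [[0.5692 0.2521 0.115 ]
 [0.5307 0.3647 0.115 ]
 [0.497  0.2912 0.115 ]
 [0.6112 0.3284 0.115 ]] [0.55   0.3084 0.115 ] [0.5541 0.3098 0.115 ] 0.1190630918002343
well [[0.5526 0.3094 0.111 ]]
orange [[0.5004 0.3288 0.115 ]
 [0.6081 0.2904 0.115 ]] [0.5543 0.3096 0.115 ] 0.11432458280737119 -0.34291680650195916
red 0.11342438960049987 [0.5539 0.3098 0.115 ] -0.7963590703786108
cup rim [[-0.0033 -0.0001 -0.0506]
 [ 0.0047 -0.0239 -0.0506]
 [-0.0116  0.0243 -0.0506]]
```

```bash
python3 - <<'E'
from h import *
crop('pics/w5.png','pics/w5c.png',190,175,320,325,4)
E
```

```text
(no output)
```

View pics/w5c.png

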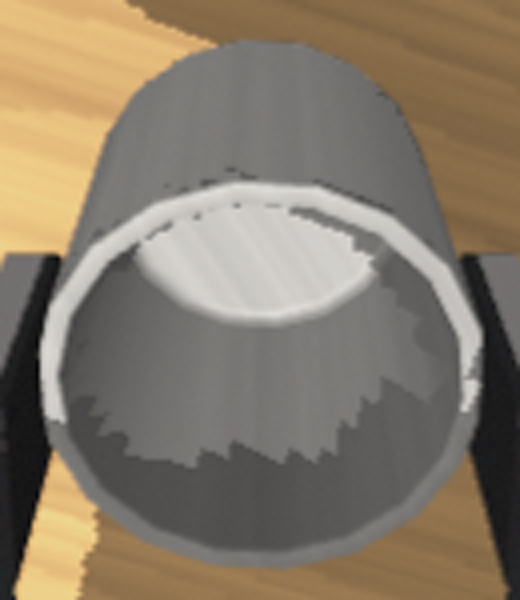

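```bash
python3 - <<'E'
from h import *
from scipy.optimize import least_squares
K,_=cam('wrist'); T=get_calibration('wrist')['tool_from_camera']; C=(K,T)
th=np.linspace(0,2*np.pi,721)
obs=np.array([40/4+190,482/4+190,183/4+175,567/4+175, 40/4+175])
def f(p,tz=None):
    dx,dy,z,ty=p
    a=np.array([0,ty,1]);a/=np.linalg.norm(a); e1=np.array([1.,0,0]); e2=np.cross(a,e1)
    ring=lambda c,r:c+r*(np.cos(th)[:,None]*e1+np.sin(th)[:,None]*e2)
    c=np.array([dx,dy,z])
    q=proj(C,ring(c,.027)); q2=proj(C,np.r_[ring(c+.06*a,.0255),ring(c+.0585*a,.027)])
    return np.array([q[:,0].min(),q[:,0].max(),q[:,1].min(),q[:,1].max(),q2[:,1].min()])
r=least_squares(lambda p:f(p)-obs,[0,0,.05,0],x_scale=[.01,.01,.01,.05]); print(r.x,r.fun)
r=least_squares(lambda p:f(np.r_[p,0])-obs,[0,0,.05],x_scale=.01); print(r.x,r.fun)
E
```

```text
[0.0009 0.0017 0.055  0.0131] [ 0.0993 -0.0992 -0.0439  0.1013 -0.0656]
[0.0009 0.0019 0.055 ] [ 0.1144 -0.1144  0.6323 -0.0984 -0.7672]
```

```bash
python3 - <<'E'
from h import *
from scipy.optimize import least_squares
K,_=cam('wrist'); T=get_calibration('wrist')['tool_from_camera']; C=(K,T)
th=np.linspace(0,2*np.pi,721)
obs=np.array([40/4+190,482/4+190,183/4+175,567/4+175, 40/4+175])
for z in (.0495,.0506,.052,.0535):
  def f(p):
    dx,dy,r,ty=p
    a=np.array([0,ty,1]);a/=np.linalg.norm(a); e1=np.array([1.,0,0]); e2=np.cross(a,e1)
    ring=lambda c,r:c+r*(np.cos(th)[:,None]*e1+np.sin(th)[:,None]*e2)
    c=np.array([dx,dy,z])
    q=proj(C,ring(c,r)); q2=proj(C,np.r_[ring(c+.06*a,r-.0015),ring(c+.0585*a,r)])
    return np.array([q[:,0].min(),q[:,0].max(),q[:,1].min(),q[:,1].max(),q2[:,1].min()])
  r=least_squares(lambda p:f(p)-obs,[0,0,.027,0],x_scale=[.01,.01,.01,.05]); print(z,r.x,r.fun)
E
```

```text
0.0495 [ 0.0009 -0.0019  0.0257  0.0246] [ 0.2901 -0.29   -0.1581  0.3497 -0.2132]
0.0506 [ 0.0009 -0.0012  0.026   0.0222] [ 0.2501 -0.25   -0.1345  0.302  -0.1859]
0.052 [ 0.0009 -0.0003  0.0263  0.0193] [ 0.1991 -0.199  -0.1053  0.2409 -0.1502]
0.0535 [0.0009 0.0007 0.0267 0.0161] [ 0.1443 -0.1441 -0.0749  0.1751 -0.1107]
```

```bash
python3 - <<'E'
from h import *
go([.5550,.3092,.25],1.8955)
E
```

```text
t 5.5667 pos [0.6312 0.3326 0.2934] z [-0.001  -0.0006 -1.    ] jaw 1.8954666222090666
tool shift mm [  2.1875 -79.6301  43.5002] rows>= 3.0 each [  0.7292 -26.5434  14.5001]
tool turn [-0.0011  0.0003 -0.    ]
```

Call:
{"name": "jog_arm", "arguments": {
  "plan": [
    [[0,-12,3],[0,0,0],-0.2],
    [[1,-25,8],[0,0,0],-0.2],
    [[1,-25,12],[0,0,0],-0.2],
    [[0,-17.5,12],[0,0,0],-0.2],
    [[0,0,8.5],[0,0,0],-0.2],
    [[0,0,0],[0,0,0],-0.2],
    [[0,0,0],[0,0,0],-0.2],
    [[0,0,0],[0,0,0],-0.2]
  ]
}}

```text
time_s: 6.23
ee_pos: [0.5566, 0.3097, 0.2514]
tcp_rot: [1.833, 2.551, 0.002]
contact_force: [0.6, 0.2, -1.3]
grip_width: 0.0523
```

```bash
python3 - <<'E'
from h import *
go([.5550,.3092,.25],1.8955)
for n,(x0,y0,x1,y1) in {'wrist':(150,120,360,330),'scene':(250,80,350,180),'side':(170,220,290,340)}.items():
    im=snapshot(n); cv2.imwrite(f'pics/d_{n}.png',im[:,:,::-1]); crop(f'pics/d_{n}.png',f'pics/d_{n}c.png',x0,y0,x1,y1,500/(y1-y0))
a=[cv2.imread(f'pics/d_{n}c.png') for n in ('scene','side')]
cv2.imwrite('pics/d_ss.png',cv2.resize(np.hstack(a),(800,400)))
E
```

```text
t 6.2333 pos [0.5566 0.3097 0.2514] z [ 0.0014  0.0009 -1.    ] jaw 1.8953315400315658
tool shift mm [ 0.0638 -1.6303  1.4463] rows>= 1.0 each [ 0.0638 -1.6303  1.4463]
tool turn [ 0.0016 -0.0004 -0.0002]
```

View pics/d_wristc.png

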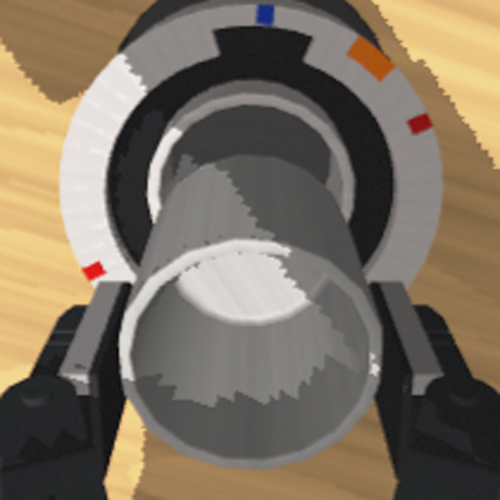

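View pics/d_ss.png

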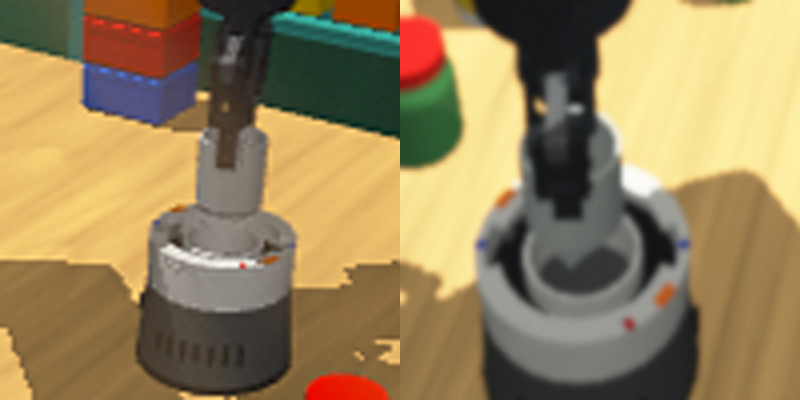

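```bash
python3 - <<'E'
from h import *
crop('pics/d_scene.png','pics/e1.png',280,105,335,150,14)
crop('pics/d_side.png','pics/e2.png',185,240,265,310,9.5)
E
```

```text
(no output)
```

View pics/e1.png

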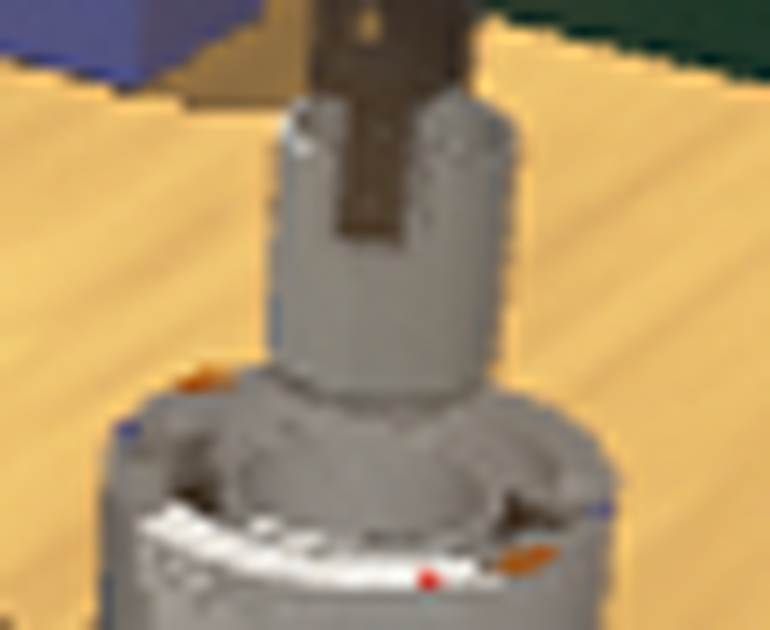

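View pics/e2.png

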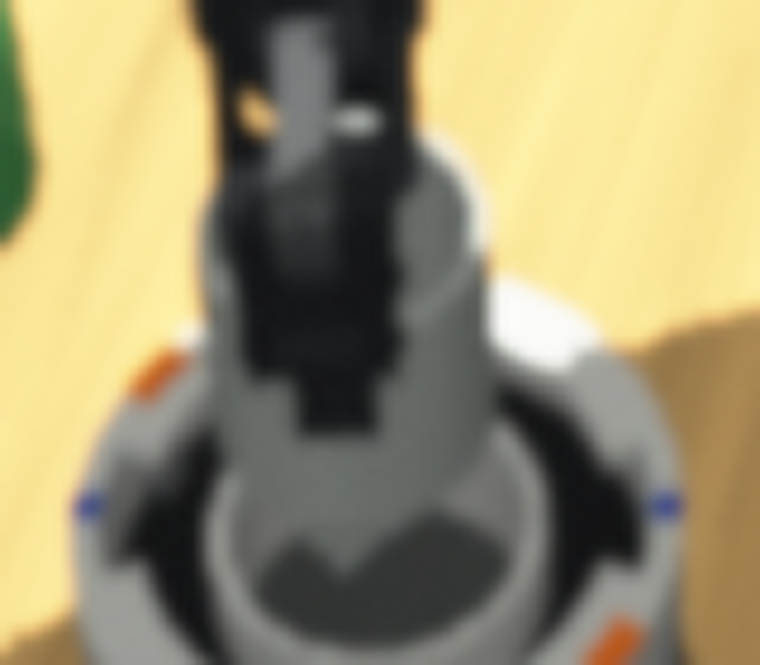

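```bash
python3 - <<'E'
from h import *
S=cam('scene');D=cam('side'); p=get_state()['ee_pos']
print(p)
from scipy.optimize import least_squares
for n,C,bl,ax in (('scene',S,[[289.1,135.7],[322.9,141.4]],[[308.4,114.3],[307.4,130.7]]),('side',D,[[194.3,293.4],[255.1,293.2]],[[221.4,266.3],[222.4,282.1]])):
    g=onz(C,bl,.115).mean(0); print(n,'grinder',g)
    gc=proj(C,g)[0]
    L=C[1][:3,0]; # lateral dir
    for a in ax:
        # column of axis of cup at TCP xy at the row
        zs=np.linspace(.1,.25,301); q=proj(C,np.c_[np.tile(p[:2],(301,1)),zs]); i=np.argmin(abs(q[:,1]-a[1])); 
        q2=proj(C,np.r_[p[:2]+L[:2]*.001,zs[i]])[0]
        q3=proj(C,np.r_[g[:2],zs[i]])[0]
        print(' z',zs[i],'cup measured - TCP predicted, mm along',L[:2],(a[0]-q[i,0])/(q2[0]-q[i,0]), ' cup minus grinder mm',(a[0]-np.interp(a[1],*[proj(C,np.c_[np.tile(g[:2],(301,1)),zs])[::-1,k] for k in (1,0)]))/(q2[0]-q[i,0]))
E
```

```text
[0.5564 0.3097 0.2509]
scene grinder [0.5578 0.3076 0.115 ]
 z 0.198 cup measured - TCP predicted, mm along [0.8124 0.583 ] 2.097730687098527  cup minus grinder mm 1.8020443821927903
 z 0.14150000000000001 cup measured - TCP predicted, mm along [0.8124 0.583 ] 3.4934318494920595  cup minus grinder mm 3.1797101358736124
side grinder [0.5531 0.309  0.115 ]
 z 0.1925 cup measured - TCP predicted, mm along [-0.9697 -0.2441] 1.4651841734926025  cup minus grinder mm -1.9317408730318246
 z 0.14850000000000002 cup measured - TCP predicted, mm along [-0.9697 -0.2441] 0.8367960279553169  cup minus grinder mm -2.5621828782378135
```

Call:
{"name": "jog_arm", "arguments": {
  "plan": [
    [[0,-2.5,0],[0,0,0],-0.2],
    [[0,0,10],[0,0,0],-0.2],
    [[0,0,10],[0,0,0],-0.2],
    [[0,0,6],[0,0,0],-0.2],
    [[0,0,4],[0,0,0],-0.2],
    [[0,0,4],[0,0,0],-0.2],
    [[0,0,0],[0,0,0],-0.2]
  ]
}}

```text
time_s: 6.97
ee_pos: [0.5531, 0.3085, 0.2151]
tcp_rot: [-1.833, -2.551, 0.003]
contact_force: [0.2, -0.1, -1.8]
grip_width: 0.0521
```

```bash
python3 - <<'E'
from h import *
s=get_state(); print(s['contact_force'],s['wrist_torque']); go([.554,.3095,.1865],1.8955)
for n,(x0,y0,x1,y1) in {'wrist':(150,120,360,330),'side':(170,220,290,340)}.items():
    im=snapshot(n); cv2.imwrite(f'pics/f_{n}.png',im[:,:,::-1]); crop(f'pics/f_{n}.png',f'pics/f_{n}c.png',x0,y0,x1,y1,500/(y1-y0))
a=[cv2.imread(f'pics/f_{n}c.png') for n in ('wrist','side')]
cv2.imwrite('pics/f_ss.png',cv2.resize(np.hstack(a),(800,400)))
E
```

```text
[ 0.2333 -0.0839 -1.8318] [ 0.0239 -0.0017  0.0087]
t 6.9667 pos [0.5531 0.3085 0.2151] z [-0.0013 -0.0012 -1.    ] jaw 1.895468056149212
tool shift mm [ 0.6601  1.2091 28.6298] rows>= 1.0 each [ 0.6601  1.2091 28.6298]
tool turn [-0.0016  0.0007 -0.    ]
```

View pics/f_ss.png

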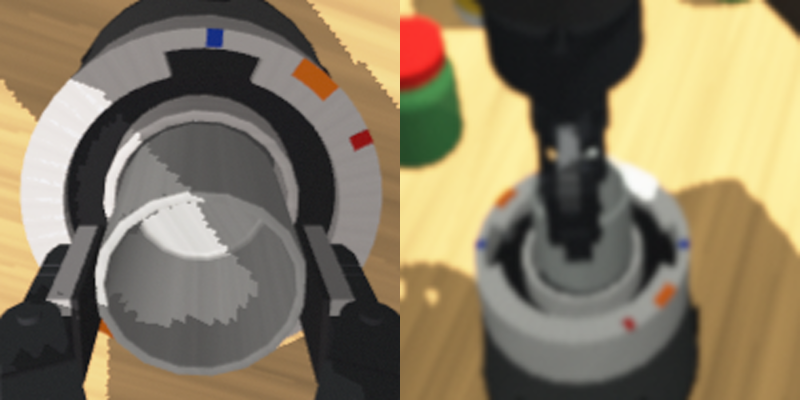

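Call:
{"name": "jog_arm", "arguments": {
  "plan": [
    [[0,0,5],[0,0,0],-0.2],
    [[0,0,5],[0,0,0],-0.2],
    [[0,0,5],[0,0,0],-0.2],
    [[0,0,5],[0,0,0],-0.2],
    [[0,0,4],[0,0,0],-0.2],
    [[0,0,3],[0,0,0],-0.2],
    [[0,0,0],[0,0,0],-0.2]
  ]
}}

```text
time_s: 7.65
ee_pos: [0.5531, 0.3085, 0.1884]
tcp_rot: [-1.833, -2.551, 0.002]
contact_force: [0.0, 0.2, -1.4]
grip_width: 0.0521
```

Call:
{"name": "jog_arm", "arguments": {
  "plan": [
    [[0,0,1.5],[0,0,0],-0.2],
    [[0,0,1],[0,0,0],-0.2],
    [[0,0,0],[0,0,0],-0.2],
    [[0,0,0],[0,0,0],0.4],
    [[0,0,0],[0,0,0],0.6],
    [[0,0,0],[0,0,0],0.8],
    [[0,0,0],[0,0,0],1],
    [[0,0,0],[0,0,0],1]
  ]
}}

```text
time_s: 8.32
ee_pos: [0.5534, 0.3088, 0.1871]
tcp_rot: [1.833, 2.551, 0.001]
contact_force: [-1.0, 0.4, 0.0]
grip_width: 0.0857
```

Call:
{"name": "jog_arm", "arguments": {
  "plan": [
    [[0,0,-5],[0,0,0],1],
    [[0,0,-15],[0,0,0],1],
    [[0,0,-35],[0,0,0],1],
    [[0,0,-35],[0,0,0],1],
    [[0,0,-30],[0,0,0],1],
    [[0,0,0],[0,0,0],1]
  ]
}}

```text
time_s: 8.82
ee_pos: [0.5555, 0.3099, 0.315]
tcp_rot: [1.83, 2.549, 0.016]
contact_force: [0.2, 1.6, 1.0]
grip_width: 0.0854
```

```bash
python3 - <<'E'
from h import *
s=get_state(); print(s['contact_force']); np.save('w6.npy',s,allow_pickle=True)
for n,(x0,y0,x1,y1) in {'wrist':(0,0,512,384),'side':(170,220,290,340)}.items():
    im=snapshot(n); cv2.imwrite(f'pics/g_{n}.png',im[:,:,::-1]); crop(f'pics/g_{n}.png',f'pics/g_{n}c.png',x0,y0,x1,y1,400/(y1-y0))
a=[cv2.imread(f'pics/g_{n}c.png') for n in ('wrist','side')]; a=[cv2.resize(a[0],(533,400)),cv2.resize(a[1],(266,266))]
a[1]=cv2.copyMakeBorder(a[1],0,134,0,0,cv2.BORDER_CONSTANT); cv2.imwrite('pics/g_ss.png',np.hstack(a))
E
```

```text
[0.2245 1.6318 0.9781]
```

View pics/g_ss.png

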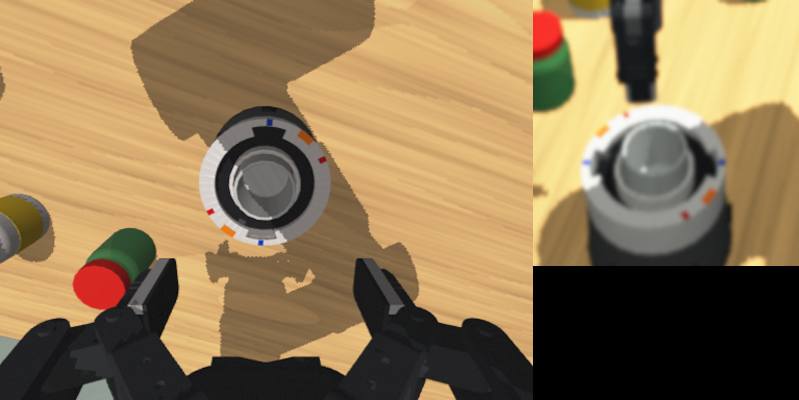

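```bash
python3 - <<'E'
from h import *
crop('pics/g_wrist.png','pics/g2.png',185,95,325,240,4)
go([.4908,-.3275,.28],2.205)
E
```

```text
t 8.9167 pos [0.5537 0.3091 0.3091] z [ 0.0027  0.0028 -1.    ] jaw 1.8956154825757383
tool shift mm [-583.2775 -262.8825   27.1512] rows>= 16.0 each [-36.4548 -16.4302   1.697 ]
tool turn [ 0.0037 -0.0012 -0.3094]
```

View pics/g2.png

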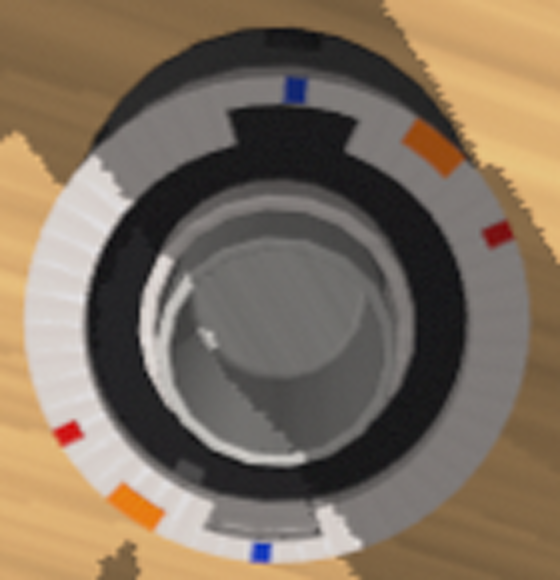

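Call:
{"name": "jog_arm", "arguments": {
  "plan": [
    [[-19,-9,0],[0,0,0],1],
    [[-37,-17,0],[0,0,0],1],
    [[-37,-17,0],[0,0,0],1],
    [[-37,-17,0],[0,0,0],1],
    [[-37,-17,0],[0,0,0],1],
    [[-37,-17,0],[0,0,0],1],
    [[-37,-17,0],[0,0,0],1],
    [[-37,-17,0],[0,0,0],1]
  ]
}}

```text
time_s: 9.58
ee_pos: [0.5196, 0.0026, 0.3061]
tcp_rot: [-1.832, -2.551, 0.002]
contact_force: [1.2, 0.0, 1.4]
grip_width: 0.0855
```

Call:
{"name": "jog_arm", "arguments": {
  "plan": [
    [[-37,-16,0],[0,0,0],1],
    [[-37,-16,0],[0,0,0],1],
    [[-37,-16,0],[0,0,0],1],
    [[-37,-16,0],[0,0,0],1],
    [[-37,-16,0],[0,0,0],1],
    [[-37,-16,0],[0,0,0],1],
    [[-37,-16,5],[0,0,0],1],
    [[-37,-16,5],[0,0,0],1]
  ]
}}

```text
time_s: 10.25
ee_pos: [0.4931, -0.3188, 0.2961]
tcp_rot: [-1.833, -2.551, 0.0]
contact_force: [1.7, -0.5, 0.4]
grip_width: 0.0853
```

Call:
{"name": "jog_arm", "arguments": {
  "plan": [
    [[-8,-5,5],[0,0,0],1],
    [[0,0,5],[0,0,-0.1],1],
    [[0,0,5],[0,0,-0.1],1],
    [[0,0,2],[0,0,-0.11],1],
    [[0,0,0],[0,0,0],1],
    [[0,0,0],[0,0,0],1],
    [[0,0,0],[0,0,0],1]
  ]
}}

```text
time_s: 10.83
ee_pos: [0.4917, -0.3259, 0.2796]
tcp_rot: [-1.422, -2.801, 0.0]
contact_force: [0.4, -0.7, 0.6]
grip_width: 0.0854
```

```bash
python3 - <<'E'
from h import *
st=np.load('w6.npy',allow_pickle=True).item(); C=cam('wrist',st)
b=onz(C,np.array([[296,90],[261,553]])/4+[185,95],.115);print('blue',b,b.mean(0),np.linalg.norm(b[0]-b[1]),np.arctan2(*(b[1]-b[0])[[1,0]]))
print('well',onz(C,np.array([277,325])/4+[185,95],.111),'cup rim',onz(C,np.array([278.5,338])/4+[185,95],.135))
go([.4908,-.3275,.28],2.205)
st=get_state(); im=snapshot('wrist'); cv2.imwrite('pics/w7.png',im[:,:,::-1]); np.save('w7.npy',st,allow_pickle=True)
crop('pics/w7.png','pics/w7c.png',190,100,320,230,4.6)
E
```

```text
blue [[0.4986 0.2957 0.115 ]
 [0.6096 0.3244 0.115 ]] [0.5541 0.3101 0.115 ] 0.11465137116359528 0.253042181063862
well [[0.5524 0.3094 0.111 ]] cup rim [[0.5486 0.3085 0.135 ]]
t 10.8333 pos [ 0.4917 -0.3259  0.2796] z [-0.0006  0.0002 -1.    ] jaw 2.202260794372366
tool shift mm [-0.7466 -1.6643 -0.3524] rows>= 1.0 each [-0.7466 -1.6643 -0.3524]
tool turn [-0.0004 -0.0005 -0.0027]
```

View pics/w7c.png

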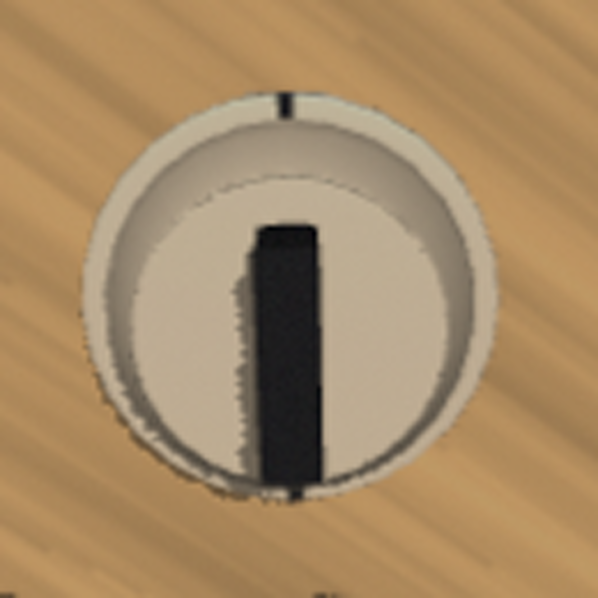

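```bash
python3 - <<'E'
from h import *
st=np.load('w7.npy',allow_pickle=True).item(); C=cam('wrist',st); f=lambda p:np.array(p)/4.6+[190,100]
t=onz(C,f([[286,105],[295,496]]),.022);print('ticks',t,t.mean(0),np.linalg.norm(t[0]-t[1]),np.arctan2(*(t[1]-t[0])[[1,0]]))
b=onz(C,f([[255,248],[318,246],[323,483],[262,484]]),.08);print('bar',b,b.mean(0),np.linalg.norm(b[0]-b[1]),np.linalg.norm(b[1]-b[2]),np.arctan2(*(b[2]-b[1])[[1,0]]),np.arctan2(*(b[3]-b[0])[[1,0]]))
c=(b.mean(0)+0)[:2]
go([.4908,-.3275,.12],2.195)
print('rel bar in tool', R.from_rotvec(st['tcp_rot']).inv().apply(b.mean(0)-st['ee_pos']))
E
```

```text
ticks [[ 0.4522 -0.3577  0.022 ]
 [ 0.531  -0.2975  0.022 ]] [ 0.4916 -0.3276  0.022 ] 0.09922252072692904 0.6524498149301255
bar [[ 0.4739 -0.3489  0.08  ]
 [ 0.4661 -0.3389  0.08  ]
 [ 0.5065 -0.3078  0.08  ]
 [ 0.5143 -0.3181  0.08  ]] [ 0.4902 -0.3284  0.08  ] 0.012665992697554123 0.05096554625331369 0.6572326472324969 0.6510469914860657
t 10.8833 pos [ 0.4918 -0.3259  0.2799] z [-0.0002  0.     -1.    ] jaw 2.2030195881583903
tool shift mm [ -0.7105  -1.7369 159.8719] rows>= 4.0 each [-0.1776 -0.4342 39.968 ]
tool turn [-0.0001 -0.0001  0.008 ]
rel bar in tool [-0.0013 -0.0026  0.1996]
```

Call:
{"name": "jog_arm", "arguments": {
  "plan": [
    [[-1,-2,20],[0,0,-0.02],1],
    [[0,0,35],[0,0,0],1],
    [[0,0,35],[0,0,0],1],
    [[0,0,35],[0,0,0],1],
    [[0,0,18],[0,0,0],1],
    [[0,0,8],[0,0,0],1],
    [[0,0,0],[0,0,0],1],
    [[0,0,0],[0,0,0],1]
  ]
}}

```text
time_s: 11.55
ee_pos: [0.4914, -0.3283, 0.1297]
tcp_rot: [1.389, 2.817, -0.0]
contact_force: [0.1, -0.4, 0.3]
grip_width: 0.0854
```

```bash
python3 - <<'E'
from h import *
go([.4905,-.328,.128],2.224)
im=snapshot('wrist'); cv2.imwrite('pics/w8.png',cv2.resize(im[:,:,::-1],None,fx=1.5,fy=1.5))
E
```

```text
t 11.55 pos [ 0.4914 -0.3283  0.1297] z [ 0.0006 -0.0006 -1.    ] jaw 2.2253520256344643
tool shift mm [ 0.758  -0.556   1.7289] rows>= 1.0 each [ 0.758  -0.556   1.7289]
tool turn [0.0001 0.0008 0.0014]
```

View pics/w8.png

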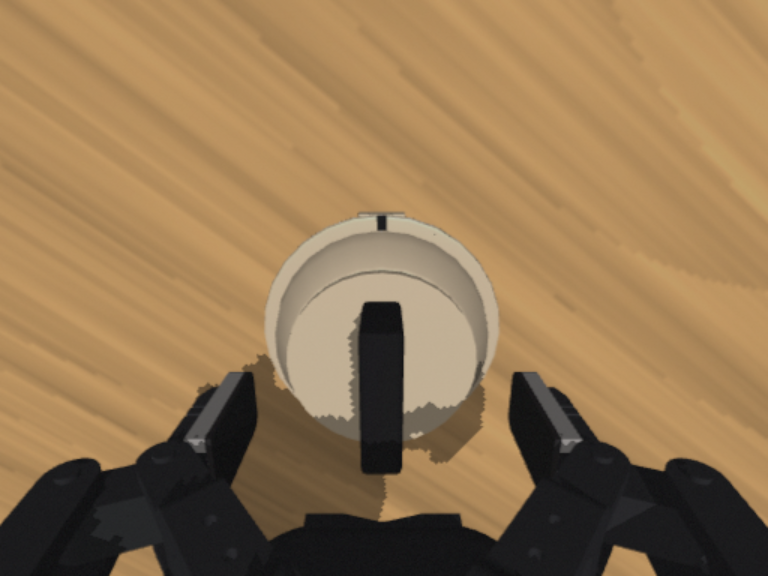

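Call:
{"name": "jog_arm", "arguments": {
  "plan": [
    [[0,-1,2],[0,0,0],0.4],
    [[0,0,0],[0,0,0],0],
    [[0,0,0],[0,0,0],-0.4],
    [[0,0,0],[0,0,0],-0.7],
    [[0,0,0],[0,0,0],-1],
    [[0,0,0],[0,0,0],-1],
    [[0,0,0],[0,0,0],-1],
    [[0,0,0],[0,0,0],-1]
  ],
  "grip_force": 80
}}

```text
time_s: 12.27
ee_pos: [0.4901, -0.3288, 0.1273]
tcp_rot: [1.389, 2.818, -0.0]
contact_force: [-0.8, 1.5, 4.5]
grip_width: 0.0125
```

Call:
{"name": "jog_arm", "arguments": {
  "plan": [
    [[0,0,0],[0,0,0],-1],
    [[0,0,0],[0,0,0],-1]
  ]
}}

```text
time_s: 12.43
ee_pos: [0.4901, -0.3288, 0.1273]
tcp_rot: [1.389, 2.818, -0.0]
contact_force: [-0.5, 1.2, 4.8]
grip_width: 0.0128
```

```bash
python3 - <<'E'
from h import *
s=get_state();print(s['contact_force'],s['wrist_torque'],s['grip_width'])
go([.4905,-.328,.128],2.224)
im=snapshot('wrist'); cv2.imwrite('pics/w9.png',cv2.resize(im[:,:,::-1],None,fx=1.5,fy=1.5))
E
```

```text
[-0.4754  1.2328  4.7821] [0.4282 0.3725 0.0263] 0.012793438676999322
t 12.4333 pos [ 0.4901 -0.3288  0.1273] z [ 0.0003 -0.0003 -1.    ] jaw 2.2257459567145994
tool shift mm [ 0.3699  0.7841 -0.7449] rows>= 1.0 each [ 0.3699  0.7841 -0.7449]
tool turn [0.0001 0.0004 0.0017]
```

View pics/w9.png

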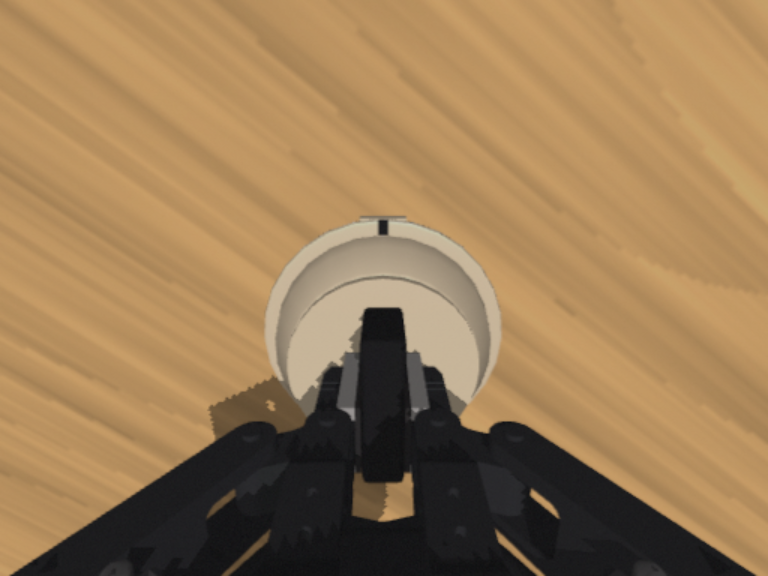

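```bash
python3 - <<'E'
from h import *
K,_=cam('wrist'); T=get_calibration('wrist')['tool_from_camera']; C=(K,T)
th=np.linspace(0,2*np.pi,721)
for dy in (-.002,0,.002):
    for z in (.1053,):
        q=proj(C,np.c_[.052*np.cos(th),dy+.052*np.sin(th),np.full(721,z)])*1.5
        d=proj(C,np.c_[.036*np.cos(th),dy+.036*np.sin(th),np.full(721,z-.028)])*1.5
        b=proj(C,[[s*.007,dy+t*.026,z-.058] for s in (-1,1) for t in (-1,1)])*1.5
        print(dy,'flange',q.min(0),q.max(0),'dome top',d.min(0),'bar',b.round(1).tolist())
go([.490,-.328,.33],2.224)
E
```

```text
-0.002 flange [259.9874 211.9289] [501.5558 434.1191] dome top [283.4015 270.729 ] bar [[355.5, 333.1], [358.5, 479.1], [404.0, 333.1], [401.4, 479.2]]
0 flange [260.3915 216.9866] [501.1585 437.705 ] dome top [283.7795 276.2537] bar [[355.7, 339.4], [358.6, 484.1], [403.9, 339.4], [401.4, 484.1]]
0.002 flange [260.7929 222.0079] [500.7637 441.2693] dome top [284.1546 281.7333] bar [[355.8, 345.6], [358.7, 489.0], [403.7, 345.7], [401.3, 489.0]]
t 12.4833 pos [ 0.4901 -0.3288  0.1273] z [ 0.0003 -0.0003 -1.    ] jaw 2.225742512722064
tool shift mm [   0.5905    0.4186 -202.7478] rows>= 5.0 each [  0.1181   0.0837 -40.5496]
tool turn [0.0001 0.0004 0.0017]
```

Call:
{"name": "jog_arm", "arguments": {
  "plan": [
    [[0,0,-5],[0,0,0],-1],
    [[0,0,-20],[0,0,0],-1],
    [[0,0,-36],[0,0,0],-1],
    [[0,0,-38],[0,0,0],-1],
    [[0,0,-38],[0,0,0],-1],
    [[0,0,-36],[0,0,0],-1],
    [[0,0,-20],[0,0,0],-1],
    [[0,0,0],[0,0,0],-1]
  ]
}}

```text
time_s: 13.15
ee_pos: [0.4913, -0.3295, 0.3255]
tcp_rot: [1.385, 2.811, 0.001]
contact_force: [1.4, -0.4, -1.2]
grip_width: 0.0122
```

```bash
python3 - <<'E'
from h import *
s=get_state();print(s['contact_force'],s['wrist_torque'],s['grip_width'])
im=snapshot('wrist'); cv2.imwrite('pics/w10.png',im[:,:,::-1]);crop('pics/w10.png','pics/w10c.png',160,130,350,330,3)
go([.560,.320,.31],1.8245+.0)
E
```

```text
[ 1.3705 -0.3668 -1.2163] [-0.0716 -0.1729  0.0243] 0.01224607240630158
t 13.2 pos [ 0.4905 -0.3289  0.3225] z [ 0.0044 -0.0012 -1.    ] jaw 2.2255818521090176
tool shift mm [472.4169 450.2473  11.9482] rows>= 16.0 each [29.5261 28.1405  0.7468]
tool turn [0.0035 0.0031 0.4011]
```

View pics/w10c.png

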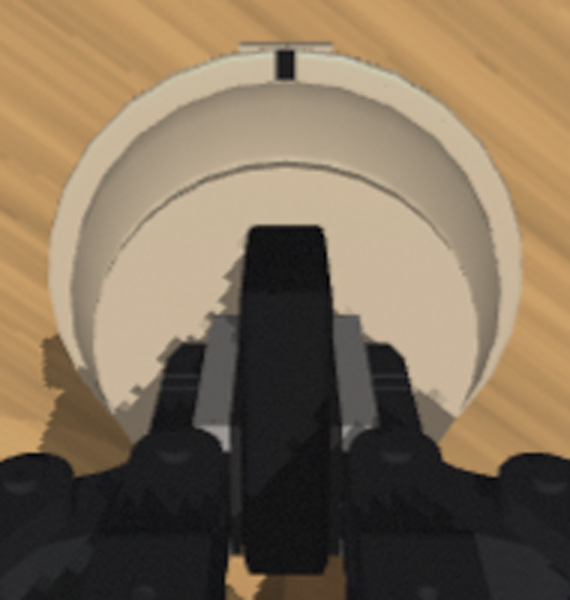

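Call:
{"name": "jog_arm", "arguments": {
  "plan": [
    [[12,11,0],[0,0,0],-1],
    [[24,22,0],[0,0,0],-1],
    [[29,27,0],[0,0,0],-1],
    [[29,27,0],[0,0,0],-1],
    [[29,27,0],[0,0,0],-1],
    [[29,27,0],[0,0,0],-1],
    [[29,27,0],[0,0,0],-1],
    [[29,27,0],[0,0,0],-1]
  ]
}}

```text
time_s: 13.87
ee_pos: [0.5156, -0.0415, 0.3182]
tcp_rot: [-1.388, -2.815, 0.002]
contact_force: [1.7, -0.2, -1.2]
grip_width: 0.0126
```

Call:
{"name": "jog_arm", "arguments": {
  "plan": [
    [[29,27,0],[0,0,0],-1],
    [[29,27,0],[0,0,0],-1],
    [[29,27,0],[0,0,0],-1],
    [[29,27,0],[0,0,0],-1],
    [[29,27,0],[0,0,0],-1],
    [[29,27,0],[0,0,0],-1],
    [[29,27,0],[0,0,0],-1],
    [[24,23,0],[0,0,0],-1]
  ]
}}

```text
time_s: 14.53
ee_pos: [0.5458, 0.2681, 0.3177]
tcp_rot: [-1.388, -2.817, 0.004]
contact_force: [1.4, 0.4, -1.6]
grip_width: 0.0124
```

Call:
{"name": "jog_arm", "arguments": {
  "plan": [
    [[20,20,0],[0,0,0],-1],
    [[10,11,0],[0,0,0],-1],
    [[0,0,3],[0,0,0.1],-1],
    [[0,0,3],[0,0,0.1],-1],
    [[0,0,3],[0,0,0.1],-1],
    [[0,0,3],[0,0,0.1],-1],
    [[0,0,0],[0,0,0],-1],
    [[0,0,0],[0,0,0],-1]
  ]
}}

```text
time_s: 15.2
ee_pos: [0.5526, 0.3079, 0.3065]
tcp_rot: [-1.917, -2.488, 0.004]
contact_force: [0.1, 0.2, -2.6]
grip_width: 0.0126
```

```bash
python3 - <<'E'
from h import *
s=get_state();print(s['contact_force'],s['wrist_torque'],s['grip_width'])
go([.5538,.3090,.28],1.824)
for n in ('wrist','scene','side'):
    im=snapshot(n); cv2.imwrite(f'pics/k_{n}.png',im[:,:,::-1])
crop('pics/k_wrist.png','pics/k1.png',130,20,380,320,2)
crop('pics/k_scene.png','pics/k2.png',270,80,345,180,6)
crop('pics/k_side.png','pics/k3.png',170,200,290,340,5)
E
```

```text
[ 0.1267  0.1954 -2.5948] [-0.008  -0.0115  0.0342] 0.012576372131191269
t 15.2 pos [0.5526 0.3079 0.3065] z [-0.002  -0.0016 -1.    ] jaw 1.8282873881706507
tool shift mm [ 0.7826  1.5368 26.4847] rows>= 1.0 each [ 0.7826  1.5368 26.4847]
tool turn [-0.0024  0.001   0.0043]
```

View pics/k1.png

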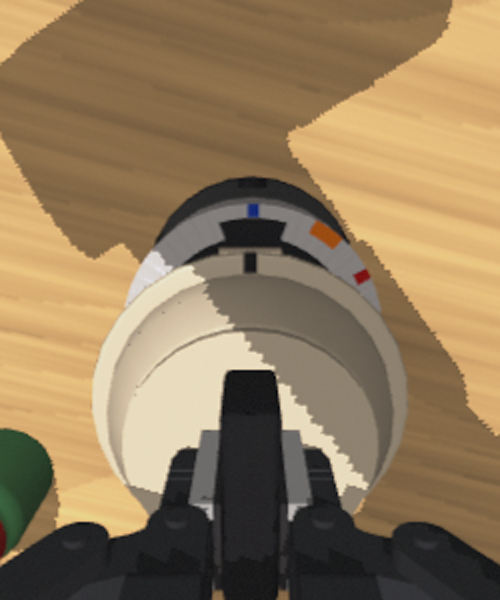

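View pics/k2.png

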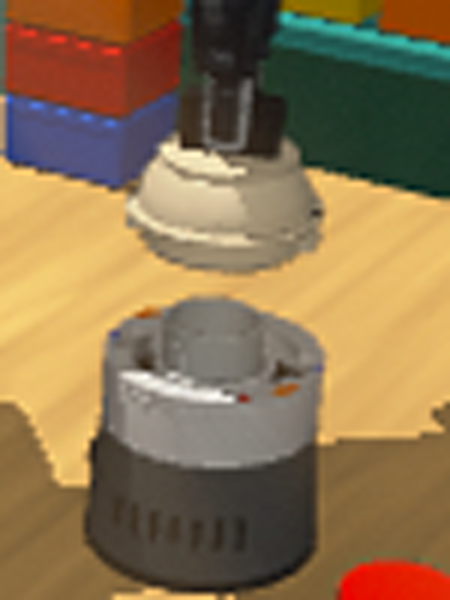

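View pics/k3.png

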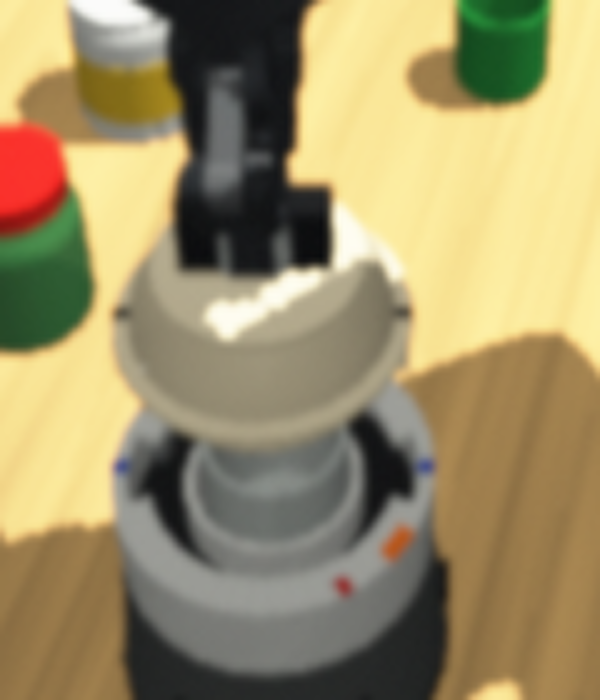

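```bash
python3 - <<'E'
from h import *
S=cam('scene');D=cam('side'); s=get_state(); p=s['ee_pos']; print(p)
zf=p[2]-.1273+.022
t=onz(D,[[194.2,262.6],[250.6,262.4]],zf); g=onz(D,[[194.6,293.2],[255.2,293.2]],.115)
print('side lid',t.mean(0),np.linalg.norm(t[0]-t[1]),np.arctan2(*(t[0]-t[1])[[1,0]]),'grinder',g.mean(0),np.arctan2(*(g[0]-g[1])[[1,0]]), 'diff',(t.mean(0)-g.mean(0))[:2]*1000)
th=np.linspace(0,6.283,400)
for off in ((0,0),):
    q=proj(S,np.c_[p[0]+.052*np.cos(th),p[1]+.052*np.sin(th),np.full(400,zf-.002)]); print('scene flange pred at TCP',q.min(0),q.max(0), 'meas x',127/6+270,322/6+270)
    q=proj(D,np.c_[p[0]+.052*np.cos(th),p[1]+.052*np.sin(th),np.full(400,zf-.002)]); print('side flange pred',q.min(0),q.max(0),'meas x',170+114/5,170+411/5)
sb=np.array([[115,333],[320,367]])/6+[270,80]; gs=onz(S,sb,.115).mean(0); print('scene grinder',gs)
for n,C,g0,mx in (('scene',S,gs,(127/6+270+322/6+270)/2),('side',D,g.mean(0),170+(114+411)/10)):
    q=proj(C,np.c_[g0[0]+.052*np.cos(th),g0[1]+.052*np.sin(th),np.full(400,zf-.002)]); L=C[1][:3,0]
    q2=proj(C,np.r_[g0[:2],zf])[0]-proj(C,np.r_[g0[:2]-L[:2]*.001,zf])[0]
    print(n,'lid minus grinder mm',(mx-(q[:,0].min()+q[:,0].max())/2)/q2[0],'along',L[:2])
E
```

```text
[0.5529 0.3082 0.3077]
side lid [0.5528 0.3086 0.2024] 0.0965391046548663 0.26087676057819503 grinder [0.5528 0.3087 0.115 ] 0.2548740340772293 diff [-0.0152 -0.0489]
scene flange pred at TCP [289.96   107.2341] [323.3397 120.2105] meas x 291.1666666666667 323.6666666666667
side flange pred [191.8996 240.757 ] [252.7803 288.544 ] meas x 192.8 252.2
scene grinder [0.5577 0.3095 0.115 ]
scene lid minus grinder mm -2.4557994205671965 along [0.8124 0.583 ]
side lid minus grinder mm 0.3411596013973216 along [-0.9697 -0.2441]
```

Call:
{"name": "jog_arm", "arguments": {
  "plan": [
    [[0.5,0.7,8],[0,0,0.004],-1],
    [[0,0,14],[0,0,0],-1],
    [[0,0,14],[0,0,0],-1],
    [[0,0,12],[0,0,0],-1],
    [[0,0,8],[0,0,0],-1],
    [[0,0,2],[0,0,0],-1],
    [[0,0,0],[0,0,0],-1],
    [[0,0,0],[0,0,0],-1]
  ]
}}

```text
time_s: 16.02
ee_pos: [0.5538, 0.3093, 0.2504]
tcp_rot: [1.926, 2.482, 0.001]
contact_force: [1.2, 0.1, -1.4]
grip_width: 0.0125
```

```bash
python3 - <<'E'
from h import *
s=get_state();print(s['contact_force'],s['wrist_torque'],s['grip_width'])
go([.5535,.3087,.2243],1.824)
for n in ('wrist','side'):
    im=snapshot(n); cv2.imwrite(f'pics/l_{n}.png',im[:,:,::-1])
crop('pics/l_wrist.png','pics/l1.png',130,80,380,320,1.6)
crop('pics/l_side.png','pics/l3.png',170,200,290,340,3.2)
a=[cv2.resize(cv2.imread(f'pics/l{i}.png'),(400,400)) for i in (1,3)]; cv2.imwrite('pics/l_ss.png',np.hstack(a))
E
```

```text
[ 1.207   0.102  -1.4117] [ 0.0447 -0.0366  0.0139] 0.012481632727132593
t 16.0167 pos [0.5538 0.3093 0.2504] z [ 0.0007  0.0002 -1.    ] jaw 1.8219255616345376
tool shift mm [-0.5059 -0.4735 26.0812] rows>= 1.0 each [-0.5059 -0.4735 26.0812]
tool turn [ 0.0007 -0.     -0.0021]
```

View pics/l_ss.png

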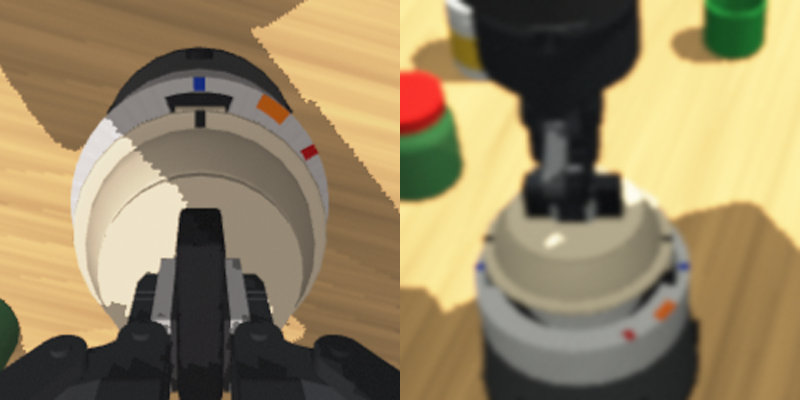

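Call:
{"name": "jog_arm", "arguments": {
  "plan": [
    [[-0.3,-0.3,3],[0,0,0],-1],
    [[0,0,3],[0,0,0],-1],
    [[0,0,3],[0,0,0],-1],
    [[0,0,0],[0,0,0],-1]
  ]
}}

```text
time_s: 16.45
ee_pos: [0.553, 0.3085, 0.2401]
tcp_rot: [-1.926, -2.481, 0.002]
contact_force: [-0.4, 0.1, -2.0]
grip_width: 0.0126
```

Call:
{"name": "jog_arm", "arguments": {
  "plan": [
    [[0,0,2.5],[0,0,0],-1],
    [[0,0,2.5],[0,0,0],-1],
    [[0,0,0],[0,0,0],-1]
  ]
}}

```text
time_s: 16.7
ee_pos: [0.5531, 0.3086, 0.2352]
tcp_rot: [-1.926, -2.482, 0.001]
contact_force: [-0.6, 0.3, -2.1]
grip_width: 0.0127
```

Call:
{"name": "jog_arm", "arguments": {
  "plan": [
    [[0,0,2.5],[0,0,0],-1],
    [[0,0,2.5],[0,0,0],-1],
    [[0,0,2],[0,0,0],-1],
    [[0,0,0],[0,0,0],-1]
  ]
}}

```text
time_s: 17.03
ee_pos: [0.5531, 0.3086, 0.2283]
tcp_rot: [-1.926, -2.482, 0.001]
contact_force: [-0.0, -0.8, -2.3]
grip_width: 0.0129
```

Call:
{"name": "jog_arm", "arguments": {
  "plan": [
    [[0,0,1.5],[0,0,0],-1],
    [[0,0,1],[0,0,0],-1],
    [[0,0,1],[0,0,0],-1],
    [[0,0,0],[0,0,0],-1]
  ]
}}

```text
time_s: 17.37
ee_pos: [0.5532, 0.3087, 0.2252]
tcp_rot: [-1.926, -2.482, 0.0]
contact_force: [-0.1, 0.1, -1.9]
grip_width: 0.0125
```

Call:
{"name": "jog_arm", "arguments": {
  "plan": [
    [[0,0,0.7],[0,0,0],-1],
    [[0,0,0.5],[0,0,0],-1],
    [[0,0,0],[0,0,0],-1],
    [[0,0,0],[0,0,0],-1]
  ]
}}

```text
time_s: 17.7
ee_pos: [0.5534, 0.3087, 0.2245]
tcp_rot: [1.926, 2.482, 0.0]
contact_force: [-0.6, -0.1, 0.2]
grip_width: 0.0125
```

```bash
python3 - <<'E'
from h import *
s=get_state();print(s['contact_force'],s['wrist_torque'],s['grip_width'],s['qpos'])
go([.5535,.3087,.2243],1.824)
for n in ('wrist','side'):
    im=snapshot(n); cv2.imwrite(f'pics/m_{n}.png',im[:,:,::-1])
crop('pics/m_wrist.png','pics/m1.png',130,80,380,320,1.6)
crop('pics/m_side.png','pics/m3.png',170,200,290,340,3.2)
a=[cv2.resize(cv2.imread(f'pics/m{i}.png'),(400,400)) for i in (1,3)]; cv2.imwrite('pics/m_ss.png',np.hstack(a))
E
```

```text
[-0.5753 -0.1469  0.1827] [-0.1219  0.1613  0.015 ] 0.012533085127885672 [ 0.8165  0.3502 -0.1908  0.0001 -1.0295 -2.1365]
t 17.7 pos [0.5534 0.3087 0.2245] z [ 0.0003  0.0001 -1.    ] jaw 1.8216388361082352
tool shift mm [-0.0651  0.1279  0.1598] rows>= 1.0 each [-0.0651  0.1279  0.1598]
tool turn [ 0.0003 -0.0001 -0.0024]
```

View pics/m_ss.png

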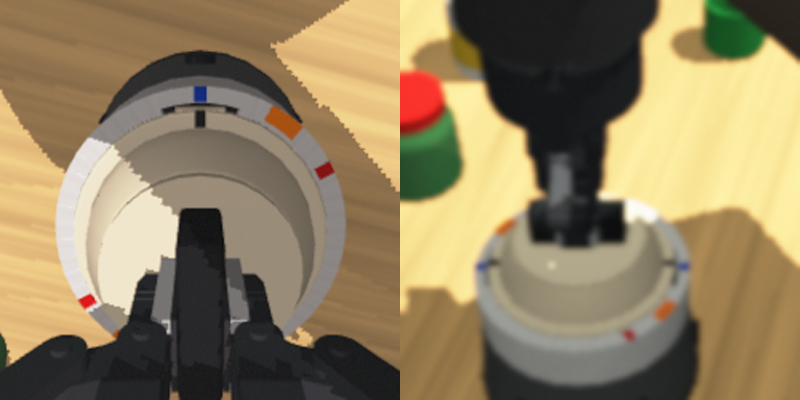

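Call:
{"name": "jog_arm", "arguments": {
  "plan": [
    [[0,0,0],[0,0,0.03],-1],
    [[0,0,0],[0,0,0.05],-1],
    [[0,0,0],[0,0,0.05],-1],
    [[0,0,0],[0,0,0.05],-1],
    [[0,0,0],[0,0,0.05],-1],
    [[0,0,0],[0,0,0.05],-1],
    [[0,0,0],[0,0,0.02],-1],
    [[0,0,0],[0,0,0],-1]
  ]
}}

```text
time_s: 18.47
ee_pos: [0.5534, 0.309, 0.2244]
tcp_rot: [-2.275, -2.166, -0.001]
contact_force: [-1.0, 0.4, 0.9]
grip_width: 0.0128
```

```bash
python3 - <<'E'
from h import *
s=get_state();print(s['contact_force'],s['wrist_torque'],s['grip_width'],s['qpos'])
go([.5534,.3087,.2245],1.2235)
im=snapshot('wrist'); cv2.imwrite('pics/n.png',im[:,:,::-1]); crop('pics/n.png','pics/n1.png',100,60,400,320,2)
E
```

```text
[-0.9726  0.4401  0.8511] [0.2469 0.153  0.0882] 0.01279456698979987 [ 0.8167  0.3503 -0.1906  0.     -1.0292 -2.4367]
t 18.4667 pos [0.5534 0.309  0.2244] z [ 0.0005  0.0005 -1.    ] jaw 1.521593962568808
tool shift mm [-0.2964  0.0239 -0.0629] rows>= 1.0 each [-0.2964  0.0239 -0.0629]
tool turn [ 0.0004 -0.0006  0.2981]
```

View pics/n1.png

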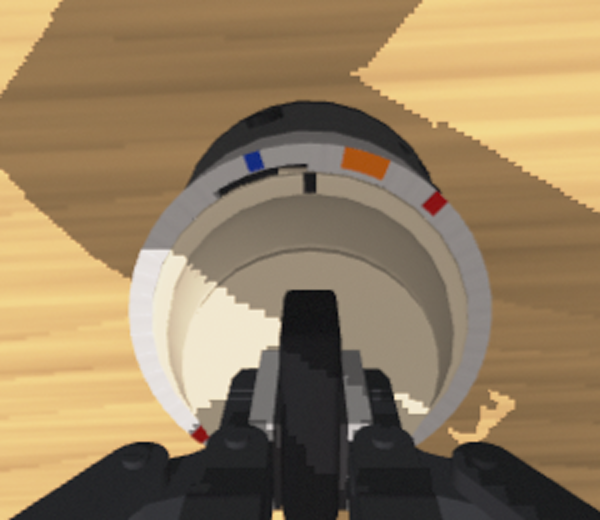

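Call:
{"name": "jog_arm", "arguments": {
  "plan": [
    [[0,0,0],[0,0,0.04],-1],
    [[0,0,0],[0,0,0.05],-1],
    [[0,0,0],[0,0,0.05],-1],
    [[0,0,0],[0,0,0.05],-1],
    [[0,0,0],[0,0,0.04],-1],
    [[0,0,0],[0,0,0.03],-1],
    [[0,0,0],[0,0,0.02],-1],
    [[0,0,0],[0,0,0],-1]
  ]
}}

```text
time_s: 19.18
ee_pos: [0.5534, 0.3091, 0.2244]
tcp_rot: [-2.555, -1.828, -0.001]
contact_force: [-0.9, 2.4, 1.6]
grip_width: 0.0126
```

```bash
python3 - <<'E'
from h import *
s=get_state();print(s['contact_force'],s['wrist_torque'],s['grip_width'],s['qpos'])
go([.5534,.3087,.2245],1.2235)
for n in ('wrist','side','scene'):
    im=snapshot(n); cv2.imwrite(f'pics/o_{n}.png',im[:,:,::-1])
crop('pics/o_wrist.png','pics/o1.png',100,60,400,320,2)
crop('pics/o_side.png','pics/o3.png',170,220,280,320,5)
E
```

```text
[-0.944   2.3827  1.5576] [0.6899 0.2742 0.1914] 0.012595069314207095 [ 0.8167  0.3504 -0.1905 -0.     -1.0291 -2.7163]
t 19.1833 pos [0.5534 0.3091 0.2244] z [ 0.0006  0.0006 -1.    ] jaw 1.2419860123411324
tool shift mm [-0.3768  0.0958 -0.0526] rows>= 1.0 each [-0.3768  0.0958 -0.0526]
tool turn [ 0.0003 -0.0008  0.0185]
```

View pics/o1.png

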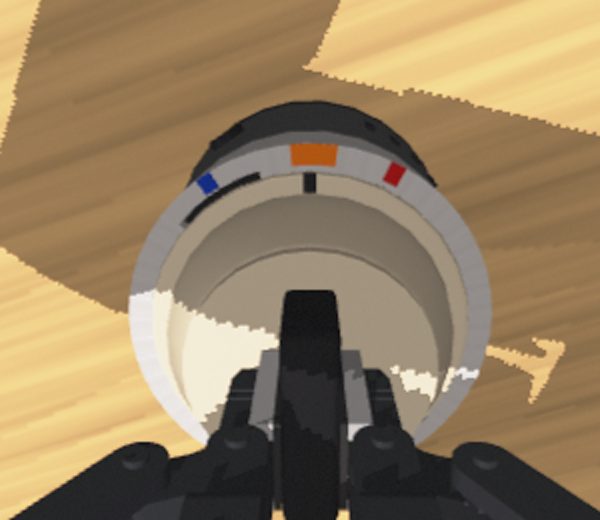

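View pics/o3.png

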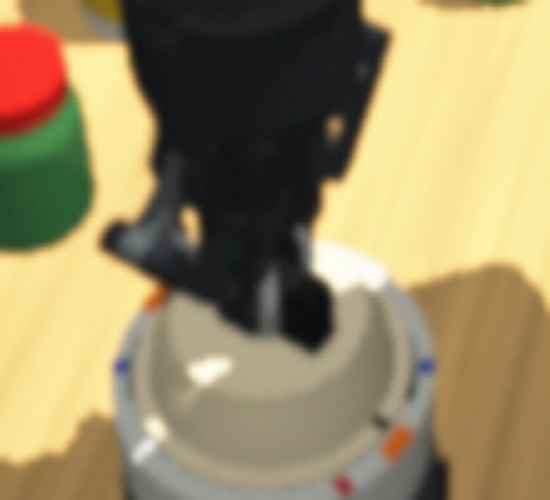

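Call:
{"name": "jog_arm", "arguments": {
  "plan": [
    [[0,0,0],[0,0,0.02],-1],
    [[0,0,0],[0,0,0],-1],
    [[0,0,0],[0,0,0],-1],
    [[0,0,0],[0,0,0],-1],
    [[0,0,0],[0,0,0],-1],
    [[0,0,0],[0,0,0],-1],
    [[0,0,0],[0,0,0],-1],
    [[0,0,0],[0,0,0],-1]
  ]
}}

```text
time_s: 20.0
ee_pos: [0.5535, 0.309, 0.2244]
tcp_rot: [-2.573, -1.802, -0.001]
contact_force: [0.3, 4.4, 4.3]
grip_width: 0.0124
```

```bash
python3 - <<'E'
from h import *
s=get_state();print(s['contact_force'],s['wrist_torque'],s['grip_width'],s['joint_velocities'])
go([.5534,.3087,.2245],1.2235)
for n in ('wrist','scene'):
    im=snapshot(n); cv2.imwrite(f'pics/p_{n}.png',im[:,:,::-1])
crop('pics/p_wrist.png','pics/p1.png',170,90,360,190,4)
E
```

```text
[0.2742 4.3751 4.2881] [1.6292 0.1477 0.1719] 0.01236762597694641 [-0.0011 -0.0012  0.001  -0.0004 -0.0018  0.0016]
t 20.0 pos [0.5535 0.309  0.2244] z [ 0.0006  0.0006 -1.    ] jaw 1.2217931332377863
tool shift mm [-0.3206  0.0595 -0.0713] rows>= 1.0 each [-0.3206  0.0595 -0.0713]
tool turn [ 0.0003 -0.0007 -0.0017]
```

View pics/p1.png

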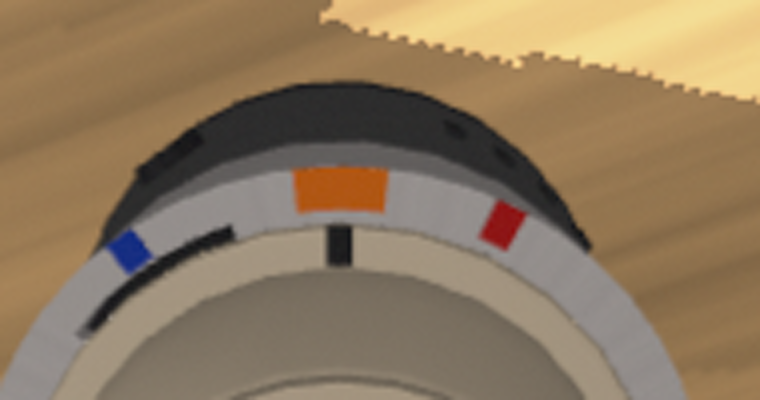

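View pics/p_scene.png

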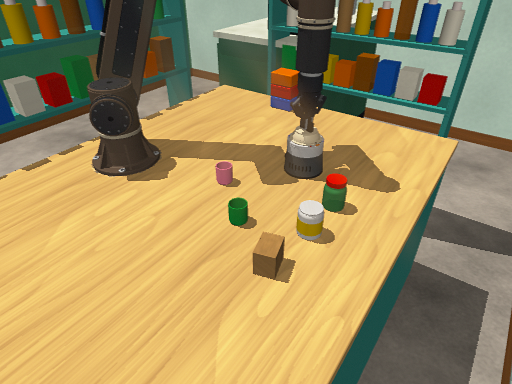

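Call:
{"name": "jog_arm", "arguments": {
  "plan": [
    [[0,0,0],[0,0,0],-1],
    [[0,0,0],[0,0,0],-1],
    [[0,0,0],[0,0,0],-1],
    [[0,0,0],[0,0,0],-1],
    [[0,0,0],[0,0,0],-1],
    [[0,0,0],[0,0,0],-1]
  ]
}}

```text
time_s: 20.6
ee_pos: [0.5535, 0.309, 0.2244]
tcp_rot: [-2.573, -1.802, -0.001]
contact_force: [-0.2, 6.1, 3.7]
grip_width: 0.0126
```

```bash
python3 - <<'E'
from h import *
s=get_state();print(s['contact_force'],s['wrist_torque'],s['grip_width'])
im=snapshot('wrist'); cv2.imwrite('pics/q.png',im[:,:,::-1]); crop('pics/q.png','pics/q1.png',100,60,400,320,2)
E
```

```text
[-0.1638  6.0991  3.6733] [1.9384 0.1201 0.1931] 0.012567354649662537
```

View pics/q1.png

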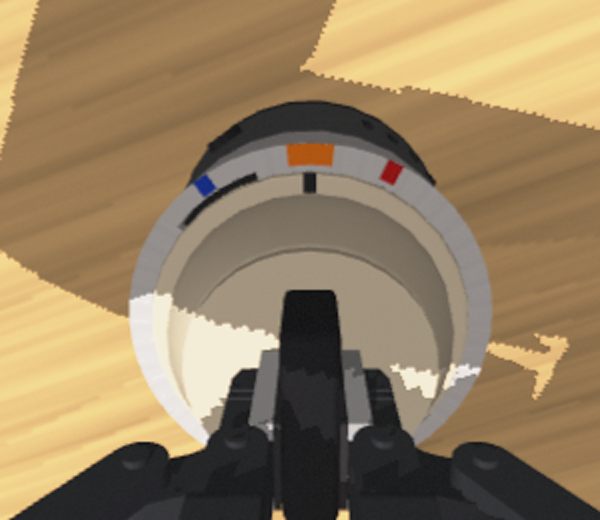

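```bash
python3 -c "
from rig import *
print(finish_job())"
```

```text
the job is handed in; nothing more can be done
None
```

The job is handed in at about 20.6 s. The gripper still holds the lid at the orange bands, and no verdict came back.

- **Cup:** I picked the grey steel cup, set it upright in the well and let go. Lowering it met no resistance, and the later views showed it standing level above the collar.
- **Lid:** I gripped it by the bar, aligned it to the notches by camera and lowered it until the flange met the collar, at the expected height (0.2245 m measured, 0.2243 m expected). I then turned it clockwise by about 0.60 rad.
- **Last view:** The one pointer tick the wrist camera could see stood in the middle of its orange band, short of the red line. The other tick was hidden by the gripper.
- **Other goods:** The last scene picture showed the tin, jar, carton and the green and pink cups where they had been.

**Checks that disagreed:**
- **Cup position:** One wrist reading put the cup rim about 5 mm off the grinder's axis. The later side view and the unobstructed fit of the lid did not bear that out.
- **Spring torque:** The wrist reading of 0.17–0.19 N m is slightly below the spring torque given for that turn (about 0.22).
- **Forces while holding:** Sideways force and moment crept up to about 6 N and 1.9 N m. The pose stayed still and the force is far below the limits.

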